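# Set out pillars and packing plates for the latch fixture

## Task

Set out the door-latch fixture's parts for the next run: stack all the loose zinc packing plates squarely on the wooden block in the green tray, edges in line with the block, and raise both chromed pillars to stand upright on their square feet about where they lie, tipping each up over the edge of its foot rather than lifting it off the bench. Only when all that is set, throw the ready lever fully over to its other side; leave everything else where it is.

Things in the scene. Friction and masses are not known exactly. Their poses are not given: they have to be found in the camera images.
- pillar1: One chromed pillar, 180 mm long: dark steel square foot 64 x 64 x 16 mm, round shaft 26 mm thick, round brass collar 64 mm across, 10 mm thick, at the head end; 0.5 kg, centre of mass 55 mm from the foot's underside. Starts lying level, its axis 32 mm up. Origin at mid-length on the axis, 90 mm from the foot's underside; x runs along the shaft from foot to head (up, once it stands)
- pillar1_foot (a point): centre of the underside of the foot of pillar1: 32 mm up while the pillar lies, 0 when it stands on the bench
- pillar2: The other chromed pillar, 180 mm long: dark steel square foot 64 x 64 x 16 mm, round shaft 26 mm thick, round brass collar 64 mm across, 10 mm thick, at the head end; 0.5 kg, centre of mass 55 mm from the foot's underside. Starts lying level, its axis 32 mm up. Origin at mid-length on the axis, 90 mm from the foot's underside; x runs along the shaft from foot to head (up, once it stands)
- pillar2_foot (a point): centre of the underside of the foot of pillar2: 32 mm up while the pillar lies, 0 when it stands on the bench
- plate1: A zinc packing plate, 64 mm (its x) by 90 mm (its y) by 12 mm thick (its z), with three dark shallow marks; about 0.22 kg; origin at its centre; lies flat on the bench. All plates are alike; either face and either way round will do. Three to five plates are there, the others absent
- plate2: A zinc packing plate, 64 mm (its x) by 90 mm (its y) by 12 mm thick (its z), with three dark shallow marks; about 0.22 kg; origin at its centre; lies flat on the bench. All plates are alike; either face and either way round will do. Three to five plates are there, the others absent
- plate3: A zinc packing plate, 64 mm (its x) by 90 mm (its y) by 12 mm thick (its z), with three dark shallow marks; about 0.22 kg; origin at its centre; lies flat on the bench. All plates are alike; either face and either way round will do. Three to five plates are there, the others absent
- plate4: A zinc packing plate, 64 mm (its x) by 90 mm (its y) by 12 mm thick (its z), with three dark shallow marks; about 0.22 kg; origin at its centre; lies flat on the bench. All plates are alike; either face and either way round will do. Three to five plates are there, the others absent
- plate5: A zinc packing plate, 64 mm (its x) by 90 mm (its y) by 12 mm thick (its z), with three dark shallow marks; about 0.22 kg; origin at its centre; lies flat on the bench. All plates are alike; either face and either way round will do. Three to five plates are there, the others absent
- tray: Fixed green enamel tray, rim 12 mm high, 150 mm (its x) by 220 mm (its y, from -155 to +65 mm). A fixed wooden block of the outline of a plate, 64 mm (tray x) by 90 mm (tray y), stands in it, its top 24 mm above the bench; the tray's origin lies on the bench under the block's centre, axes as the block's. Two zinc lock cylinders 31 mm high are clipped in it at y = -120 mm
- block_top (a point): centre of the top face of the wooden block, 24 mm above the bench; axes as the tray's. Plates are piled here
- lever_base: Fixed grey housing of the ready lever, 70 mm (its x) by 50 mm (its y) by 25 mm high; origin at the centre of its underside. The lever's pivot is 22 mm above this, its axis along the housing's y
- lever (a joint): angle of the ready lever, rad: 0 leaning 0.5 rad from vertical to the housing's -x, 0.5 upright, 1.0 thrown fully over to the housing's +x (end stop). It starts between 0 and 0.2, needs under 2 N at the knob, and stays where it is left
- lever_tip (a point): centre of the lever's black ball knob, 26 mm across, on a 10 mm steel stem, 80 mm from the pivot
- handle: Bystander, to be left where it is: a black bakelite interior handle, 95 mm long, lying among the pillars and plates
- collar: Bystander, to be left where it is: a brass ring, 52 mm across, 16 mm high
- rod_end: Bystander, to be left where it is: a chromed rod end, 100 mm long
- driver: Bystander, to be left where it is: a screwdriver, 190 mm long
- oil_tin: Bystander, to be left where it is: a grey tin, 60 mm across, 110 mm high
- lock_barrel: Bystander, to be left where it is: a zinc cylinder standing up, 36 mm across, 45 mm high
- grease_jar: Bystander, to be left where it is: an amber jar, 64 mm across, 60 mm high
Things that resemble listed ones, but are neither listed nor needed, are in the scene too. Leave any blue, pink or yellow look-alike of the plate3 alone.

How it is judged (in metres and radians):
On the way, in this order (a step that is already met when the one before it is completed fails the run):
1. all plates are piled squarely on the block and both pillars stand upright on the bench (angle between each of pillar1, pillar2's own x axis and vertical below 0.08 rad and height (world z) of each of pillar1_foot, pillar2_foot below 0.008 m and linear speed of each of pillar1, pillar2, plate1, plate2, plate3, plate4, plate5 below 0.03 m/s and contact force between each of pillar1, pillar2, plate1, plate2, plate3, plate4, plate5 and the fingers below 0.2 N and horizontal distance between each of plate1, plate2, plate3, plate4, plate5 and block_top below 0.009 m and angle between the x axis of each of plate1, plate2, plate3, plate4, plate5 and the x axis of tray, either way round below 0.12 rad and angle between the z axis of each of plate1, plate2, plate3, plate4, plate5 and the z axis of tray, either way round below 0.06 rad and z of plate1 in the frame of block_top between 0.003 and 0.058 m and z of plate2 in the frame of block_top between 0.003 and 0.058 m and z of plate3 in the frame of block_top between 0.003 and 0.058 m and z of plate4 in the frame of block_top between 0.003 and 0.058 m and z of plate5 in the frame of block_top between 0.003 and 0.058 m), for 0.2 s.
2. the ready lever is thrown over (value of joint lever above 0.85 rad), for 0.1 s.
At the end, for the whole second after the job is handed in: Every plate present lies flat in one pile on the block, within 9 mm and 0.12 rad of the block's outline; both pillars stand within 0.08 rad of upright, feet flat on the bench, mid-points within 200 mm of their starts; the lever is past 0.85; all at rest and released (all of step 1 and distance of each of pillar1, pillar2 from where it was at the start of the episode below 0.2 m and value of joint lever above 0.85 rad); the robot touches nothing.
It fails at once if a pillar is lifted off the bench (the middle of its foot's underside rises above 65 mm; it is at 32 mm when lying) (height (world z) of any of pillar1_foot, pillar2_foot above 0.065 m).
It fails at once if a bystander is moved more than 40 mm (distance of any of handle, collar, rod_end, driver, oil_tin, lock_barrel, grease_jar from where it was at the start of the episode above 0.04 m).
Of plate1, plate2, plate3, plate4, plate5 only 3 to 5 are there at a start; the rules pass over those that are not, and their reading is None.
At some moment in a run one of plate1, plate2, plate3, plate4, plate5 may be knocked a few centimetres aside while the robot is not near it.
Once in a run the grip may slacken for a moment while it holds something.
It also fails if it takes over 210 s, if anything falls off the work surface, if the arm or the gripper's body presses on something with over 40 N, if the wrist force passes 120 N, or if a joint passes its speed limit or range.

## Robot

A 7-joint arm with a two-finger parallel gripper is mounted at the origin on the work surface. World frame = base frame: x ahead of the robot, y to its left, z up, the work surface at z = 0. Lengths are in mm, angles in rad, forces in N, time in s.
With the tool pointing down it reaches from about 350 to 900 mm from the base axis. Payload 7.2 kg.
Tool frame: the origin (TCP) lies at the very end of the fingers, on their centre line; the grasp point (between the pads) lies 19 mm behind it (grip_point_offset is the y of the grasp point in the tool frame, in mm); y points along the fingers, z is the direction in which the jaws open and shut, and the axes are right-handed (so a half turn about y gives the same grasp; the last joint's range is limited). The gripper opens to 88 mm and grips with 3 to 60 N. Pads are 20 mm wide; open, the fingers measure 115 mm over their backs; the gripper's body (75 mm by 178 mm) begins 61 mm behind the grasp point.
Start: joints at [-1.29, 0.411, -0.013, 1.596, 0.006, 1.134, -0.082], TCP at [213.616, 587.365, 222.653] pointing down, gripper open.
Joint ranges: [-2.95, 2.95], [-0.29, 1.99], [-1.47, 1.44], [0.14, 2.54], [-1.03, 4.17], [0.13, 1.85], [-2.86, 2.86]. Speed limits (rad/s): [2.39, 2.39, 3.01, 3.01, 3.14, 3.14, 3.14].

## Interface

Orientations are given as a rotation vector (axis times angle).
In Python, from bench import * gives the robot as it stands.
- The arm moves only by the tool send_rows, never from a script. Its argument "steps" is a list of rows, each an object with "hand": the opening, from 0 (shut) to 1 (fully open); "linear": the shift along the tool's x, y, z in m, a list of three; "twist": the turn, a rotation vector about the tool's x, y, z in degrees, a list of three. In form: [{"hand": hand, "linear": [tx, ty, tz], "twist": [ax, ay, az]}, ...]. A call has 1 to 12 rows; each row shifts and turns the commanded pose from where the row before left it, along the tool's axes as they then stand; what a row does not reach is not made up. A row lasts 1/8 s, in which the tool goes at most 62.5 mm and 10.7 degrees, less where a joint would pass 70% of its speed; a pose out of reach is approached as far as the arm can. A call is refused whole if a number of a shift passes 0.0625 or a number of a turn 10.7, either way. A call with a gripper value outside its range is refused whole. The fingers move at their own pace and stop on an object; "squeeze" is the grip in N (left out, the last holds). Time passes only in rows, so rows that do not move let the fingers close. It gives the time, the measured TCP pose, the force and the opening at its end, in the units of the state.
- get_state(): the state, without advancing time (a new reading comes with each control period).
- grab_frame(name): name is "scene" or "top" or "wrist"; returns a dict with "color" (400x640x3 uint8, blue, green, red), "K" (3x3 intrinsics, pixels), "k1" (the pictures are not rectified: a ray, as slopes to the right and down, at radius r is drawn at 1 + k1 r^2 times it, then the intrinsics apply), "origin" and "attitude" of the camera in the world. Camera axes: x right, y down, z forward; pixel columns grow to the right and rows downward; lengths in mm; the calibration is good to about 2 mm. A picture is of the moment at which its call begins. There is no depth.
- finish_job(): hands the job in, once; it reports no verdict.
Trained networks look in a picture, given as the dict that the camera call returned (one of the last four; its "shot" number tells which), for a name from the list of things; names that differ only in an ending like _2 or _b are one class to them, and where a whole thing is asked for, a point or a joint stands for the part that bears it (a point fixed in the world has none). Each returns a list of dicts, best first, with "conf" (0 to 1); they miss things now and then, are a little off and sometimes report something else, mostly with a low value. They report only what shows in the picture. A call takes as long as a camera call. They do not tell look-alikes from the thing itself.
- boxes_of(picture, thing): "position" ([x, y, z] in mm, in the coordinates of the camera as it stood for that picture, good to about 4 mm: the middle of the surface that is visible of it).
The state is a dict: "time_s": time; "joint_positions": joint angles; "qd": joint speeds; "joint_torque": joint torques, N m; "tool_pos": TCP position; "orientation": TCP orientation; "force": force on the tool from outside, world axes, zero at the start; "ft_torque": the same for the moment, N m; "gripper_width": finger opening in mm.
Only numpy, scipy, OpenCV 4.12 (cv2) and the standard library are available. Lean on these libraries where they do the work, as an engineer would, in place of code of your own. Each camera call takes 0.05 s, during which the arm holds its last target.

## Working session

There is one attempt and no reset: what is moved stays moved. The work goes in short steps, Python scripts to look and compute and a tool call to move; the robot and the scene stay as the last step left them, time stands still between calls to the robot, and variables do not carry over. Pictures are saved under pics/ and viewed, and the job is handed in when it is done.

Besides the shell and the picture viewer there is one more tool, called after ">>>" as name(argument=value, ...) on one line, values as JSON. send_rows: Moves the arm, as the interface text tells. Its arguments: {"type":"object","properties":{"steps":{"type":"array","items":{"type":"object","properties":{"hand":{"type":"number"},"linear":{"type":"array","items":{"type":"number"}},"twist":{"type":"array","items":{"type":"number"}}}}},"squeeze":{"type":"number"}},"required":["steps"]}

```bash
ls; mkdir -p pics; python3 - <<'E'
from bench import *
import cv2
print(get_state())
for n in ["scene","top","wrist"]:
    f=grab_frame(n); cv2.imwrite(f"pics/a_{n}.png",f["color"]); print(n,f["K"],f["k1"],f["origin"],f["attitude"],f["shot"])
E
```

```text
pics
{'time_s': 0.0, 'joint_positions': array([-1.29017291,  0.41186816, -0.01272757,  1.59704635,  0.00561399,
        1.1343044 , -0.0822277 ]), 'qd': array([-0.00017011, -0.00079065, -0.00113478,  0.00189174, -0.00114051,
       -0.00291205, -0.00057166]), 'joint_torque': array([-5.11576691e-04, -5.87956774e+01,  6.41357917e-01, -2.91072625e+01,
       -5.38548769e-02,  1.84123573e-02,  1.47110368e-04]), 'tool_pos': array([213.48137273, 586.86654716, 221.82783949]), 'orientation': array([-1.55499827,  0.27388435, -0.27363584]), 'force': array([ 0.0410191 ,  0.50580521, -0.32592115]), 'ft_torque': array([-0.01198765, -0.02204795, -0.01728367]), 'gripper_width': 87.67293112881487}
scene [[372.9233135    0.         318.05696854]
 [  0.         372.9233135  199.3661779 ]
 [  0.           0.           1.        ]] -0.03405104614195013 [1145.12085404 -518.47009813  652.39479276] [-2.01791292 -1.04405508  0.55183452] 1
top [[432.65599811   0.         316.68505872]
 [  0.         432.65599811 197.56480379]
 [  0.           0.           1.        ]] -0.01820776780067897 [ 329.54792541  -65.46283454 1407.07317506] [-2.14096799  2.19194297 -0.15368419] 2
wrist [[315.96423456   0.         322.99401781]
 [  0.         315.96423456 200.68927307]
 [  0.           0.           1.        ]] 0.010399542921196624 [148.23355432 610.41437772 383.56236405] [2.39794557 1.68073566 0.21064739] 3
```

View pics/a_top.png

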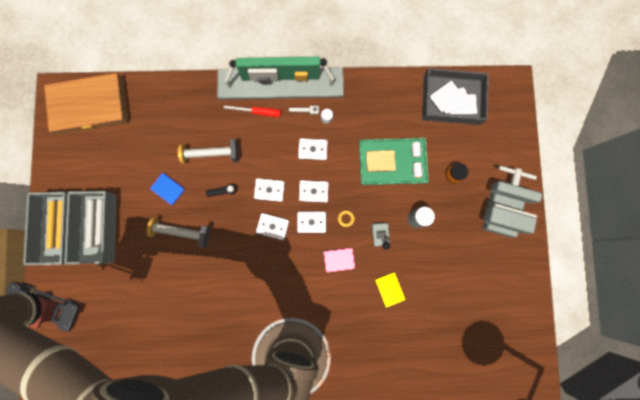

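View pics/a_scene.png

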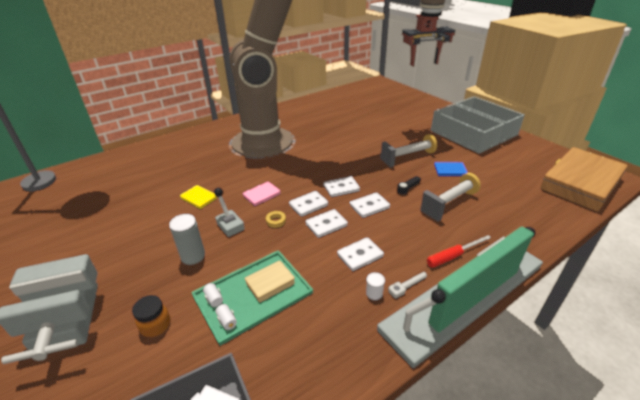

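View pics/a_wrist.png

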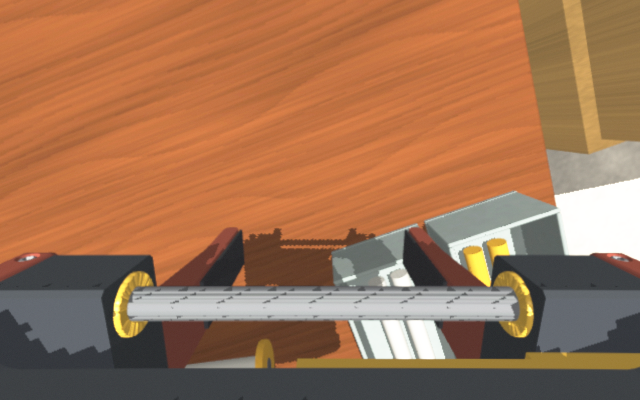

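The top view shows five white plates with dark dots at (313,149), (269,190), (314,191), (272,226) and (311,222). The blue (167,188), pink (339,260) and yellow (390,290) ones are look-alikes, so I leave them. The pillars are at (210,152) and (180,232), the block at (381,161) and the lever at (382,236).

```bash
cat > h.py <<'E'
from bench import *
import numpy as np, cv2
from scipy.spatial.transform import Rotation as R
np.set_printoptions(precision=2,suppress=True)
def Rm(f): 
    return R.from_rotvec(np.array(f["attitude"]).ravel()).as_matrix() if np.size(f["attitude"])==3 else np.array(f["attitude"])
def dist(f): return np.array([f["k1"],0,0,0,0.])
def p2w(f,uv,z):
    uv=np.array(uv,float).reshape(-1,1,2)
    n=cv2.undistortPoints(uv,np.array(f["K"]),dist(f)).reshape(-1,2)
    d=np.c_[n,np.ones(len(n))]@Rm(f).T
    o=np.array(f["origin"]); t=(z-o[2])/d[:,2]
    return o+d*t[:,None]
def w2p(f,P):
    P=np.array(P,float).reshape(-1,3); c=(P-np.array(f["origin"]))@Rm(f)
    return cv2.projectPoints(c,np.zeros(3),np.zeros(3),np.array(f["K"]),dist(f))[0].reshape(-1,2)
def c2w(f,p): return np.array(f["origin"])+Rm(f)@np.array(p)
def find(f,name): return [(round(d["conf"],2),c2w(f,d["position"])) for d in boxes_of(f,name)]
def white(f,z=12,lo=170,amin=100):
    c=f["color"]; m=((c.min(2)>lo)&(c.max(2).astype(int)-c.min(2)<40)).astype(np.uint8)
    out=[]
    for k in cv2.findContours(m,cv2.RETR_EXTERNAL,cv2.CHAIN_APPROX_NONE)[0]:
        if cv2.contourArea(k)<amin: continue
        w=p2w(f,k.reshape(-1,2),z)[:,:2].astype(np.float32)
        out.append((k.reshape(-1,2).mean(0),cv2.minAreaRect(w)))
    return out
def st():
    s=get_state(); M=R.from_rotvec(s["orientation"]).as_matrix()
    print("t",round(s["time_s"],2),"tcp",s["tool_pos"],"q",s["joint_positions"],"F",s["force"],"w",round(s["gripper_width"],1)); print(M)
    return s,M
E
python3 - <<'E'
from h import *
st()
f=grab_frame("top")
for n in ["plate1","pillar1","pillar1_foot","tray","lever_base","lever_tip","handle"]:
    print(n)
    for c,p in find(f,n): print("  ",c,p,w2p(f,p)[0])
for c,r in white(f,12,150): print(c,r)
c=f["color"]; cv2.imwrite("pics/b.png",cv2.resize(c[90:290,130:450],None,fx=2.5,fy=2.5,interpolation=cv2.INTER_CUBIC))
g=grab_frame("scene")
for n in ["plate1","pillar1","tray","lever_base","lever_tip"]:
    print(n)
    for c,p in find(g,n): print("  ",c,p,w2p(g,p)[0])
E
```

```text
t 0.15 tcp [213.5  587.   222.03] q [-1.29  0.41 -0.01  1.6   0.01  1.13 -0.08] F [-0.85  0.18  0.3 ] w 87.9
[[ 0.94 -0.    0.34]
 [-0.34 -0.    0.94]
 [ 0.   -1.   -0.  ]]
plate1
   0.97 [ 301.87 -160.81   14.04] [339.24 259.11]
   0.85 [662.07 -83.42  14.38] [312.37 149.17]
   0.79 [410.58  50.48  11.98] [272.59 226.65]
   0.73 [531.44  61.85   8.22] [268.74 189.71]
   0.66 [ 206.23 -317.77   11.56] [389.35 288.15]
   0.58 [428.13 -77.82  11.41] [312.32 220.29]
   0.56 [523.35 -81.73   7.61] [312.83 191.23]
   0.55 [544.86 393.07   8.01] [166.88 187.89]
   0.48 [ 619.18 -349.13   -0.04] [392.54 161.23]
pillar1
   0.73 [652.48 249.76  43.24] [208.7  152.13]
   0.59 [399.79 339.62  43.29] [179.49 231.66]
   0.58 [797.91 -71.91  10.96] [307.97 109.68]
pillar1_foot
   0.69 [656.27 248.56  42.52] [209.14 151.02]
tray
   0.88 [ 619.16 -350.77    3.92] [393.26 160.98]
lever_base
   0.83 [ 374.82 -291.36   25.48] [379.59 235.08]
lever_tip
   0.5 [ 345.42 -295.9    97.73] [385.36 243.92]
handle
   0.75 [796.04  79.97  21.05] [262.05 110.1 ]
   0.48 [530.36 210.19  22.72] [222.23 190.43]
   
[... 2489 characters left out ...]
7 [435.65 -72.22  12.58] [310.81 202.9 ]
   0.7 [ 213.55 -325.41   15.  ] [196.9  196.29]
   0.7 [547.48 385.36   8.78] [449.57 169.28]
   0.6 [ 308.15 -163.91   11.06] [261.02 193.37]
   0.57 [542.92  56.86   8.98] [370.52 206.05]
   0.56 [421.52  47.6   11.18] [341.45 186.55]
   0.23 [664.77 209.27  38.42] [443.26 199.26]
pillar1
   0.95 [662.83 206.58  42.08] [442.27 198.19]
   0.75 [405.88 320.55  36.78] [404.08 149.99]
   0.23 [ 353.44 -298.52   76.63] [220.33 199.25]
   0.17 [531.94 -86.28  12.73] [326.62 222.64]
tray
   0.77 [ 633.76 -358.16    0.19] [251.88 300.01]
lever_base
   0.68 [ 384.87 -300.11   27.68] [227.81 220.14]
lever_tip
   0.63 [ 357.85 -299.23   77.36] [220.68 199.94]
```

View pics/b.png

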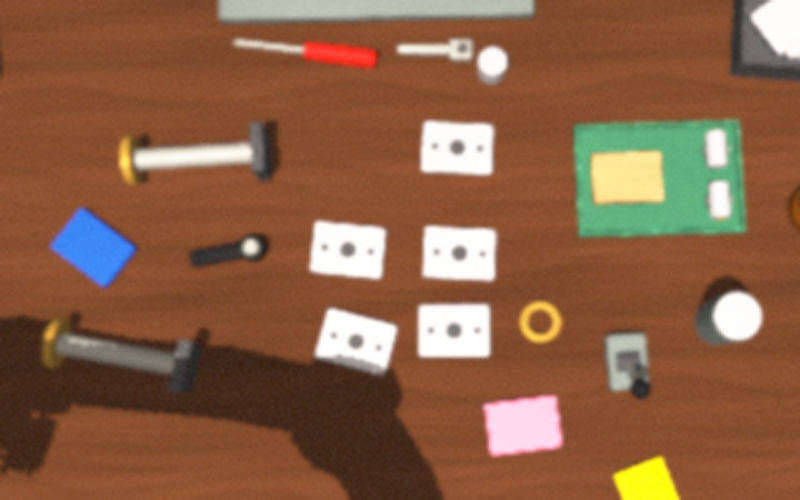

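```bash
cat >> h.py <<'E'
def frame(yaw,tilt=None):
    """tool down; jaw (tool z) along world yaw(deg)"""
    a=np.radians(yaw); z=np.array([np.cos(a),np.sin(a),0]); y=np.array([0,0,-1.]); x=np.cross(y,z)
    return np.c_[x,y,z]
def plan(p1,M1,hand=1.0,n=None,vmax=60,s=None,p0=None,M0=None):
    if s is None: s=get_state()
    p0=np.array(s["tool_pos"]) if p0 is None else p0; M0=R.from_rotvec(s["orientation"]).as_matrix() if M0 is None else M0
    p1=np.array(p1,float); rv=R.from_matrix(M0.T@M1).as_rotvec(); ang=np.degrees(np.linalg.norm(rv)); d=np.linalg.norm(p1-p0)
    if n is None: n=int(max(np.ceil(d/vmax),np.ceil(ang/10),1))
    out=[];p=p0.copy();M=M0.copy()
    for k in range(1,n+1):
        Mt=M0@R.from_rotvec(rv*k/n).as_matrix(); pt=p0+(p1-p0)*k/n
        l=np.round(M.T@(pt-p)/1000,3 if k<n else 4); t=np.round(np.degrees(R.from_matrix(M.T@Mt).as_rotvec()),1)
        p=p+M@l*1000; M=M@R.from_rotvec(np.radians(t)).as_matrix()
        out.append('{"hand":%g,"linear":[%g,%g,%g],"twist":[%g,%g,%g]}'%(hand,*(l+0.),*(t+0.)))
    print("dist %.1f ang %.1f n %d"%(d,ang,n)); print("["+",\n".join(out)+"]"); return p,M
E
python3 - <<'E'
from h import *
s,M=st(); f=grab_frame("wrist"); C=Rm(f)
print("cam in tool: pos",M.T@(np.array(f["origin"])-s["tool_pos"]),"\n",M.T@C)
g=np.array(s["tool_pos"]); print("tcp px",w2p(f,g), "below on bench",w2p(f,[g[0],g[1],0]), "corners on bench",p2w(f,[[0,0],[639,0],[320,0],[320,200],[320,240]],0))
for n in ["pillar1","pillar1_foot"]:
    for c,p in find(f,n): print(n,c,p)
E
```

```text
t 0.85 tcp [213.61 587.37 222.68] q [-1.29  0.41 -0.01  1.6   0.01  1.13 -0.08] F [-0.52 -0.91  1.43] w 87.7
[[ 0.94  0.    0.34]
 [-0.34  0.    0.94]
 [-0.   -1.    0.  ]]
cam in tool: pos [ -69.32 -161.65   -0.46] 
 [[-0.    0.97  0.25]
 [-0.   -0.25  0.97]
 [ 1.    0.    0.  ]]
tcp px [[323.65 249.9 ]] below on bench [[323.19 177.84]] corners on bench [[-84.29 328.94   0.  ]
 [148.16 969.74  -0.  ]
 [ 30.2  650.27   0.  ]
 [238.73 573.99   0.  ]
 [288.99 555.61   0.  ]]
pillar1 0.56 [396.66 416.8   38.59]
```

```bash
python3 - <<'E'
from h import *
f=grab_frame("top")
w=p2w(f,[[203.2,236],[152,227.5],[234.8,150.4],[181,153.6]],45)
print(w)
for a,b in ((0,1),(2,3)):
    d=w[b]-w[a]; print("axis yaw",np.degrees(np.arctan2(d[1],d[0])),np.linalg.norm(d))
c=f["color"]; cv2.imwrite("pics/c.png",cv2.resize(c[130:260,130:255],None,fx=4.6,fy=4.6,interpolation=cv2.INTER_CUBIC))
st()
# overlook pillar2: axis yaw a; jaw yaw a-90
plan([430,300,260],frame(7))
E
```

```text
[[384.46 264.92  45.  ]
 [414.7  425.29  45.  ]
 [655.93 165.88  45.  ]
 [649.17 337.86  45.  ]]
axis yaw 79.32083973414781 163.2051269233376
axis yaw 92.25248608216964 172.12075580297957
t 1.05 tcp [213.64 587.4  222.68] q [-1.29  0.41 -0.01  1.6   0.01  1.13 -0.08] F [ 0.33 -0.73  0.5 ] w 88.0
[[ 0.94  0.    0.34]
 [-0.34  0.    0.94]
 [ 0.   -1.    0.  ]]
dist 361.7 ang 63.0 n 7
[{"hand":1,"linear":[0.043,-0.005,-0.028],"twist":[0,9,0]},
{"hand":1,"linear":[0.047,-0.006,-0.021],"twist":[0,9,0]},
{"hand":1,"linear":[0.05,-0.005,-0.013],"twist":[0,9,0]},
{"hand":1,"linear":[0.051,-0.005,-0.006],"twist":[0,9,0]},
{"hand":1,"linear":[0.051,-0.006,0.003],"twist":[0,9,0]},
{"hand":1,"linear":[0.05,-0.005,0.011],"twist":[0,9,0]},
{"hand":1,"linear":[0.0484,-0.0053,0.018],"twist":[0,9,0]}]
```

View pics/c.png

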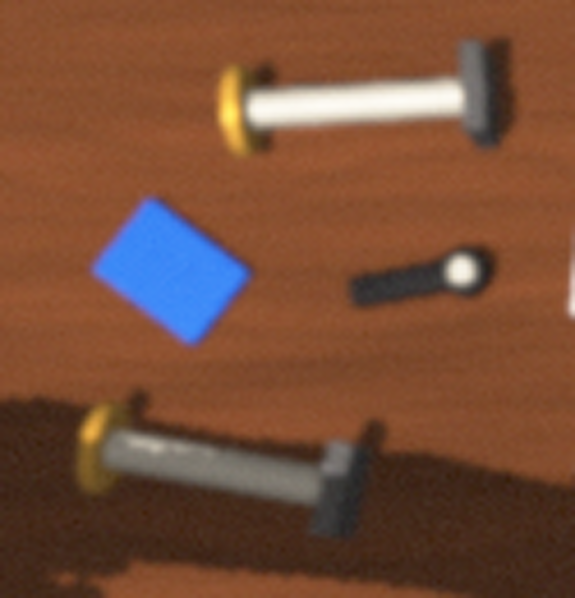

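>>> send_rows(steps=[{"hand": 1, "linear": [0.043, -0.005, -0.028], "twist": [0, 10.5, 0]}, {"hand": 1, "linear": [0.047, -0.006, -0.021], "twist": [0, 10.5, 0]}, {"hand": 1, "linear": [0.05, -0.005, -0.013], "twist": [0, 10.5, 0]}, {"hand": 1, "linear": [0.051, -0.005, -0.002], "twist": [0, 10.5, 0]}, {"hand": 1, "linear": [0.051, -0.006, 0.008], "twist": [0, 10.5, 0]}, {"hand": 1, "linear": [0.05, -0.005, 0.015], "twist": [0, 10.5, 0]}, {"hand": 1, "linear": [0.047, -0.005, 0.022], "twist": [0, 10.5, 0]}, {"hand": 1, "linear": [0, 0, 0], "twist": [0, 7, 0]}])

```text
time_s: 2.05
tool_pos: [424.4, 288.3, 260.6]
orientation: [-1.109, 1.35, -1.352]
force: [0.0, 0.0, -0.3]
gripper_width: 87.7
```

```bash
python3 - <<'E'
from h import *
st()
f=grab_frame("wrist"); cv2.imwrite("pics/d.png",f["color"])
for n in ["pillar1","pillar1_foot"]:
    for c,p in find(f,n): print(n,c,p,w2p(f,p))
E
```

```text
t 2.05 tcp [424.36 288.26 260.59] q [-1.01  0.18  0.38  1.83 -0.07  1.14 -0.81] F [ 0.05  0.   -0.34] w 87.7
[[-0.19  0.    0.98]
 [-0.98  0.   -0.19]
 [-0.   -1.    0.  ]]
pillar1 0.87 [401.27 348.93  48.42] [[294.51 130.91]]
pillar1 0.62 [648.07 236.29  42.6 ] [[512.35 183.23]]
pillar1_foot 0.58 [402.67 346.15  42.45] [[296.62 132.88]]
```

View pics/d.png

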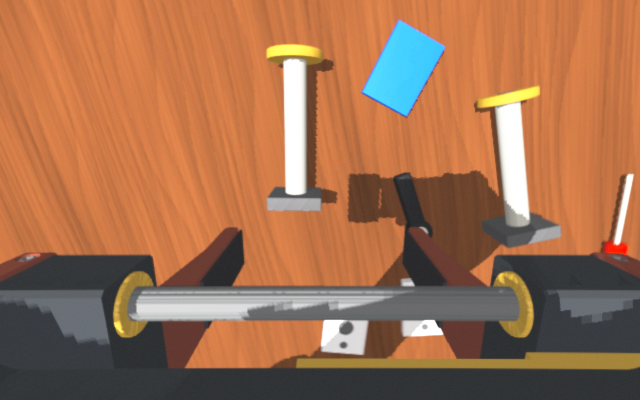

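```bash
python3 - <<'E'
from h import *
f=grab_frame("wrist")
# centre line appearance ~ axis z 32..45 ; use silhouette-> axis height 32
for nm,a,b,ft in (("p2",[294.5,62],[296,190],[[268,194],[321,194],[268,189],[321,189]]),("p1",[507.5,106],[516,222],[[483,232],[560,230]])):
    w=p2w(f,[a,b],34); d=w[1]-w[0]; print(nm,w,"yaw head",np.degrees(np.arctan2(-d[1],-d[0])),np.linalg.norm(d))
    print("foot top edges z64",p2w(f,ft,64))
E
```

```text
p2 [[411.4  427.42  34.  ]
 [383.24 281.35  34.  ]] yaw head 79.08951552092883 148.75732797204108
foot top edges z64 [[354.07 288.52  64.  ]
 [414.6  277.48  64.  ]
 [355.39 294.31  64.  ]
 [415.67 283.32  64.  ]]
p1 [[647.17 335.45  34.  ]
 [652.58 189.47  34.  ]] yaw head 92.12337996582443 146.0873429364523
foot top edges z64 [[596.55 196.9   64.  ]
 [686.19 183.23  64.  ]]
```

```bash
python3 - <<'E'
from h import *
plan([404,389,70],frame(-11),n=4)
E
```

```text
dist 213.4 ang 0.7 n 4
[{"hand":1,"linear":[-0.023,0.047,-0.009],"twist":[0,0.2,0]},
{"hand":1,"linear":[-0.023,0.048,-0.008],"twist":[0,0.2,0]},
{"hand":1,"linear":[-0.023,0.047,-0.009],"twist":[0,0.2,0]},
{"hand":1,"linear":[-0.0224,0.0477,-0.0086],"twist":[0,0.1,0]}]
```

>>> send_rows(steps=[{"hand": 1, "linear": [-0.023, 0.047, -0.009], "twist": [0, 0.2, 0]}, {"hand": 1, "linear": [-0.023, 0.048, -0.008], "twist": [0, 0.2, 0]}, {"hand": 1, "linear": [-0.023, 0.047, -0.009], "twist": [0, 0.2, 0]}, {"hand": 1, "linear": [-0.023, 0.048, -0.009], "twist": [0, 0.1, 0]}, {"hand": 1, "linear": [0, 0.029, 0], "twist": [0, 0, 0]}, {"hand": 1, "linear": [0, 0.028, 0], "twist": [0, 0, 0]}, {"hand": 1, "linear": [0, 0, 0], "twist": [0, 0, 0]}], squeeze=15)

```text
time_s: 3.12
tool_pos: [402.6, 388.7, 10.6]
orientation: [-1.117, 1.35, -1.35]
force: [-0.9, -0.6, 0.0]
gripper_width: 88.1
```

```bash
python3 - <<'E'
from h import *
st()
f=grab_frame("wrist"); cv2.imwrite("pics/e.png",f["color"])
E
```

```text
t 3.12 tcp [402.61 388.71  10.58] q [-1.04  0.58  0.25  1.94 -0.23  0.65 -0.84] F [-0.91 -0.63  0.02] w 88.1
[[-0.19 -0.    0.98]
 [-0.98 -0.   -0.19]
 [ 0.   -1.   -0.  ]]
```

View pics/e.png

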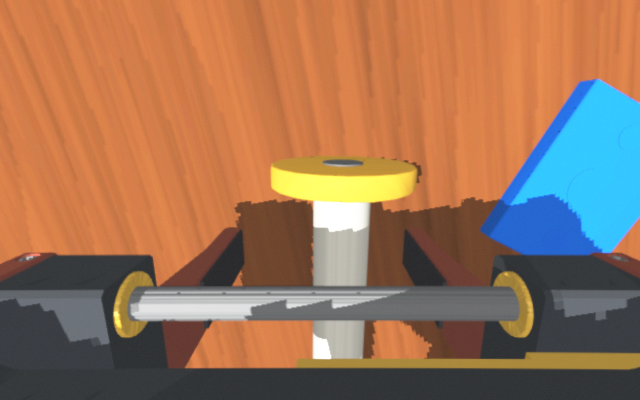

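```bash
python3 - <<'E'
from h import *
f=grab_frame("wrist"); s,M=st()
# shaft edges at row 215: 313..369
for z in (32,):
    w=p2w(f,[[313.5,215],[369.5,215],[271,178],[417,178],[341,162]],z); print(w)
    print((w-s["tool_pos"])@M)
E
```

```text
t 3.23 tcp [404.35 389.72  13.04] q [-1.04  0.58  0.25  1.94 -0.23  0.65 -0.84] F [-0.81  0.21 -0.78] w 87.8
[[-0.19 -0.    0.98]
 [-0.98  0.   -0.19]
 [-0.   -1.   -0.  ]]
[[401.96 414.22  32.  ]
 [427.69 409.22  32.  ]
 [386.49 435.11  32.  ]
 [451.55 422.46  32.  ]
 [418.99 436.21  32.  ]]
[[-23.58 -18.96  -7.06]
 [-23.62 -18.96  19.15]
 [-41.11 -18.95 -26.25]
 [-41.19 -18.96  40.02]
 [-48.43 -18.96   5.43]]
```

>>> send_rows(steps=[{"hand": 1, "linear": [0, 0, 0.006], "twist": [0, 0, 0]}, {"hand": 0, "linear": [0, 0, 0], "twist": [0, 0, 0]}, {"hand": 0, "linear": [0, 0, 0], "twist": [0, 0, 0]}, {"hand": 0, "linear": [0, 0, 0], "twist": [0, 0, 0]}, {"hand": 0, "linear": [0, 0, 0], "twist": [0, 0, 0]}, {"hand": 0, "linear": [0, 0, 0], "twist": [0, 0, 0]}], squeeze=15)

```text
time_s: 3.98
tool_pos: [410.3, 388.0, 12.6]
orientation: [-1.111, 1.351, -1.351]
force: [-0.2, -0.7, -0.3]
gripper_width: 41.4
```

>>> send_rows(steps=[{"hand": 0, "linear": [0.0016, -0.0111, 0], "twist": [0, 0, 5]}, {"hand": 0, "linear": [0.0016, -0.0111, 0], "twist": [0, 0, 5]}, {"hand": 0, "linear": [0.0016, -0.0111, 0], "twist": [0, 0, 5]}, {"hand": 0, "linear": [0.0016, -0.0111, 0], "twist": [0, 0, 5]}, {"hand": 0, "linear": [0.0016, -0.0111, 0], "twist": [0, 0, 5]}, {"hand": 0, "linear": [0.0016, -0.0111, 0], "twist": [0, 0, 5]}])

```text
time_s: 4.72
tool_pos: [406.0, 366.3, 73.8]
orientation: [-0.693, 1.506, -0.971]
force: [0.2, 1.2, -0.5]
gripper_width: 25.8
```

```bash
python3 - <<'E'
from h import *
st()
f=grab_frame("wrist"); cv2.imwrite("pics/f.png",f["color"])
f=grab_frame("scene"); cv2.imwrite("pics/f2.png",cv2.resize(f["color"][60:260,260:560],None,fx=2.5,fy=2.5))
E
```

```text
t 4.72 tcp [405.96 366.33  73.84] q [-0.2   0.41 -0.47  2.23 -0.82  0.23 -0.02] F [ 0.21  1.19 -0.47] w 25.8
[[-0.17  0.09  0.98]
 [-0.85  0.48 -0.19]
 [-0.49 -0.87  0.  ]]
```

View pics/f2.png

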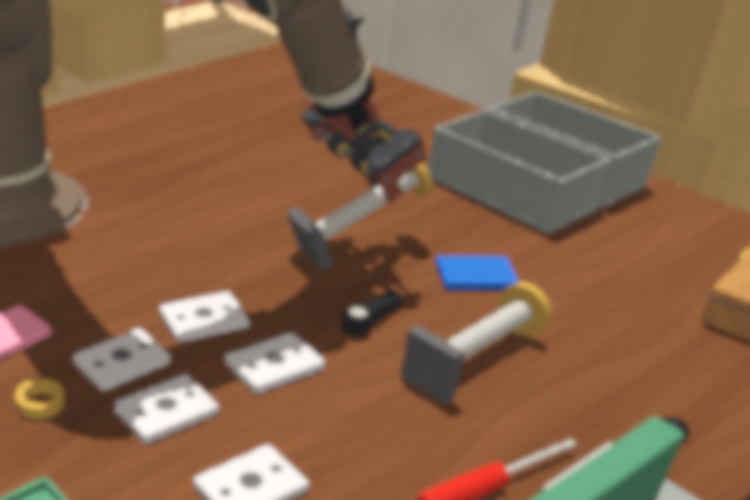

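>>> send_rows(steps=[{"hand": 0, "linear": [0.0016, -0.0111, 0], "twist": [0, 0, 5]}, {"hand": 0, "linear": [0.0016, -0.0111, 0], "twist": [0, 0, 5]}, {"hand": 0, "linear": [0.0016, -0.0111, 0], "twist": [0, 0, 5]}])

```text
time_s: 5.2
tool_pos: [404.3, 345.3, 99.0]
orientation: [-0.534, 1.556, -0.79]
force: [-1.5, -0.5, -5.4]
gripper_width: 25.7
```

```bash
python3 - <<'E'
from h import *
st()
f=grab_frame("scene"); cv2.imwrite("pics/g2.png",cv2.resize(f["color"][60:260,260:560],None,fx=2.5,fy=2.5))
E
```

```text
t 5.2 tcp [404.27 345.27  98.98] q [ 0.41  0.59 -1.01  2.3  -1.03  0.13  0.42] F [-1.49 -0.53 -5.38] w 25.7
[[-0.14  0.11  0.98]
 [-0.73  0.66 -0.18]
 [-0.67 -0.75 -0.02]]
```

View pics/g2.png

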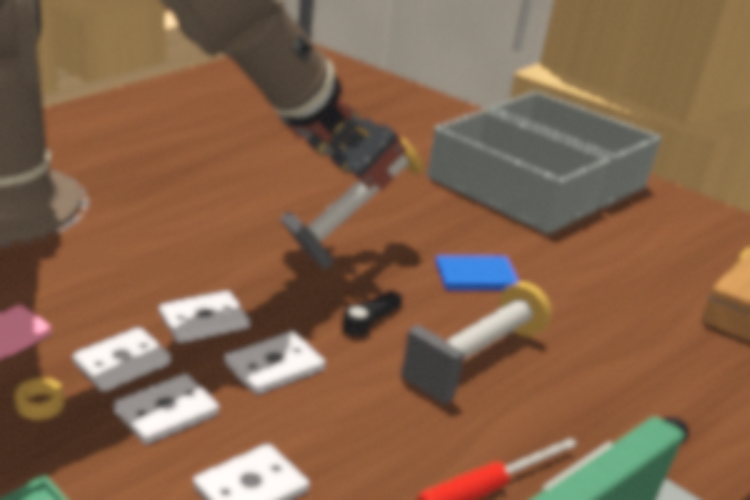

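>>> send_rows(steps=[{"hand": 0, "linear": [0.0046, -0.0132, 0], "twist": [0, 0, 0]}, {"hand": 0, "linear": [0.0058, -0.0127, 0], "twist": [0, 0, 0]}, {"hand": 0, "linear": [0.0072, -0.0119, 0], "twist": [0, 0, 0]}])

```text
time_s: 5.62
tool_pos: [399.2, 307.3, 116.0]
orientation: [-0.534, 1.555, -0.793]
force: [1.4, 3.1, 4.0]
gripper_width: 25.7
```

```bash
python3 - <<'E'
from h import *
s,M=st(); g=s["tool_pos"]-19*M[:,1]; d=g-[386,264,0]; u=[.189,.982,0]; print("grip u,z",d@u,d[2])
f=grab_frame("scene"); cv2.imwrite("pics/h2.png",cv2.resize(f["color"][60:260,260:560],None,fx=2.5,fy=2.5))
E
```

```text
t 5.62 tcp [399.23 307.35 116.03] q [ 0.5   0.51 -0.99  2.32 -1.    0.25  0.42] F [1.42 3.12 4.04] w 25.7
[[-0.14  0.11  0.98]
 [-0.73  0.66 -0.18]
 [-0.67 -0.75 -0.02]]
grip u,z 32.42090605943888 130.20680247031007
```

View pics/h2.png

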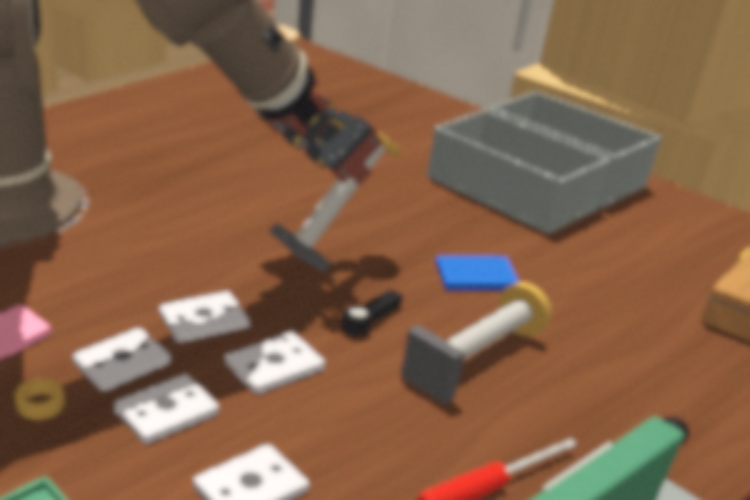

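Working: it pivots in the jaws. Continuing the arc.

>>> send_rows(steps=[{"hand": 0, "linear": [0.0084, -0.0112, 0], "twist": [0, 0, 0]}, {"hand": 0, "linear": [0.0095, -0.0102, 0], "twist": [0, 0, 0]}, {"hand": 0, "linear": [0.0105, -0.0091, 0], "twist": [0, 0, 0]}, {"hand": 0, "linear": [0, 0, 0], "twist": [0, 0, 0]}])

```text
time_s: 6.18
tool_pos: [392.0, 266.1, 120.3]
orientation: [-0.532, 1.556, -0.793]
force: [1.2, 1.4, 11.4]
gripper_width: 25.5
```

```bash
python3 - <<'E'
from h import *
s,M=st(); g=s["tool_pos"]-19*M[:,1]; d=g-[386,264,0]; u=[.189,.982,0]; print("grip u,z",d@u,d[2])
f=grab_frame("scene"); cv2.imwrite("pics/i2.png",cv2.resize(f["color"][60:260,260:560],None,fx=2.5,fy=2.5))
E
```

```text
t 6.17 tcp [391.99 266.08 120.33] q [ 0.61  0.47 -0.98  2.35 -0.97  0.33  0.46] F [ 1.24  1.43 11.38] w 25.5
[[-0.15  0.11  0.98]
 [-0.73  0.66 -0.18]
 [-0.67 -0.75 -0.02]]
grip u,z -9.482665034280322 134.49882011014907
```

View pics/i2.png

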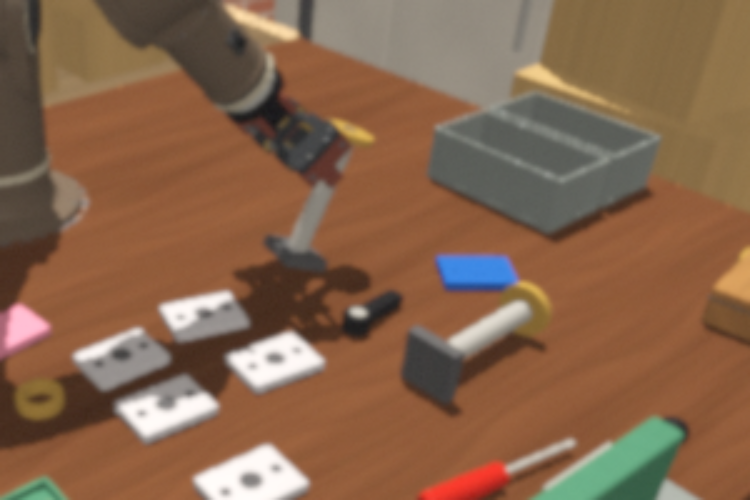

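>>> send_rows(steps=[{"hand": 0, "linear": [0.0103, -0.0092, 0], "twist": [0, 0, 0]}, {"hand": 0, "linear": [0.0053, -0.0043, 0], "twist": [0, 0, 0]}, {"hand": 0, "linear": [0, 0, 0], "twist": [0, 0, 0]}])

```text
time_s: 6.6
tool_pos: [387.9, 245.4, 119.5]
orientation: [-0.533, 1.556, -0.794]
force: [0.7, -1.0, 8.9]
gripper_width: 25.6
```

```bash
python3 - <<'E'
from h import *
s,M=st(); g=s["tool_pos"]-19*M[:,1]; d=g-[386,264,0]; u=[.189,.982,0]; print("grip u,z",d@u,d[2])
f=grab_frame("scene"); cv2.imwrite("pics/j2.png",cv2.resize(f["color"][60:260,260:560],None,fx=2.5,fy=2.5))
E
```

```text
t 6.6 tcp [387.94 245.45 119.48] q [ 0.66  0.46 -0.97  2.36 -0.95  0.37  0.49] F [ 0.74 -0.96  8.89] w 25.6
[[-0.15  0.11  0.98]
 [-0.73  0.66 -0.18]
 [-0.67 -0.75 -0.02]]
grip u,z -30.50036468895333 133.66049058738048
```

View pics/j2.png

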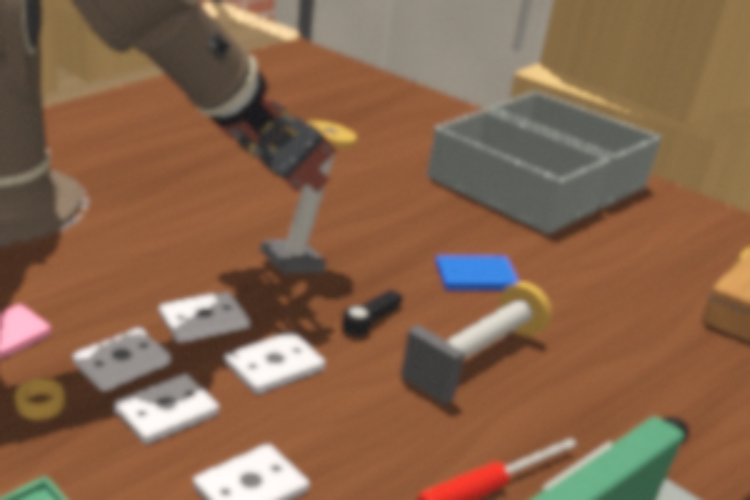

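>>> send_rows(steps=[{"hand": 0.6, "linear": [0, 0, 0], "twist": [0, 0, 0]}, {"hand": 1, "linear": [0, 0, 0], "twist": [0, 0, 0]}, {"hand": 1, "linear": [0, 0, 0], "twist": [0, 0, 0]}, {"hand": 1, "linear": [0, 0, 0], "twist": [0, 0, 0]}, {"hand": 1, "linear": [0, 0, 0], "twist": [0, 0, 0]}])

```text
time_s: 7.28
tool_pos: [387.7, 245.0, 119.2]
orientation: [-0.531, 1.556, -0.794]
force: [-0.1, -0.3, -0.7]
gripper_width: 71.8
```

```bash
python3 - <<'E'
from h import *
s,M=st()
f=grab_frame("scene"); cv2.imwrite("pics/k2.png",cv2.resize(f["color"][60:260,260:560],None,fx=2.5,fy=2.5))
a=w2p(f,[[380,235,0],[380,235,180]]); print((a-[260,60])*2.5)
g=grab_frame("wrist"); cv2.imwrite("pics/k3.png",g["color"])
E
```

```text
t 7.28 tcp [387.72 245.01 119.15] q [ 0.67  0.46 -0.97  2.36 -0.96  0.37  0.49] F [-0.11 -0.29 -0.71] w 71.8
[[-0.15  0.11  0.98]
 [-0.73  0.66 -0.18]
 [-0.67 -0.75 -0.02]]
[[296.71 260.72]
 [307.44 133.71]]
```

View pics/k2.png

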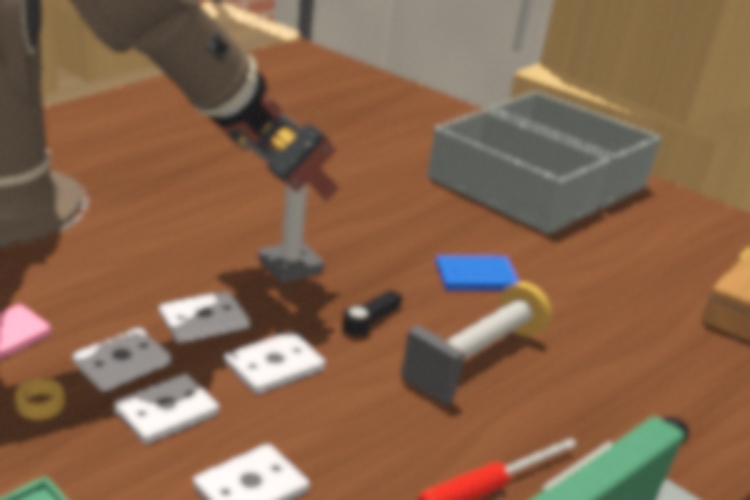

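View pics/k3.png

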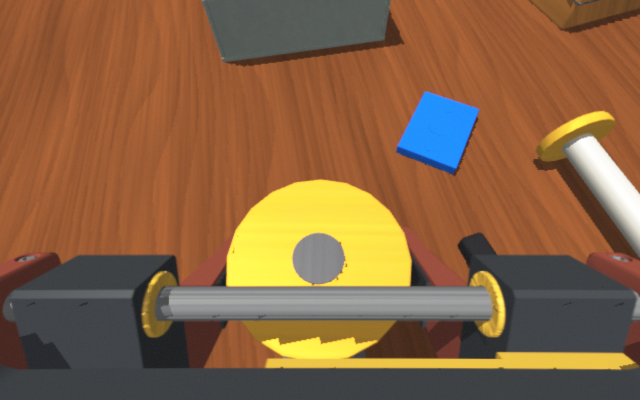

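>>> send_rows(steps=[{"hand": 1, "linear": [0, 0, 0], "twist": [0, 0, 0]}, {"hand": 1, "linear": [0, 0, 0], "twist": [0, 0, 0]}, {"hand": 1, "linear": [0, -0.01, 0], "twist": [0, 0, 0]}, {"hand": 1, "linear": [0, -0.02, 0], "twist": [0, 0, 0]}, {"hand": 1, "linear": [0, -0.03, 0], "twist": [0, 0, 0]}, {"hand": 1, "linear": [0, -0.04, 0], "twist": [0, 0, 0]}, {"hand": 1, "linear": [0, -0.04, 0], "twist": [0, 0, 0]}])

```text
time_s: 8.25
tool_pos: [371.7, 152.3, 224.4]
orientation: [-0.532, 1.556, -0.794]
force: [1.1, 0.0, -1.1]
gripper_width: 87.5
```

```bash
python3 - <<'E'
from h import *
s,M=st()
f=grab_frame("scene"); cv2.imwrite("pics/l2.png",cv2.resize(f["color"][60:260,260:560],None,fx=2.5,fy=2.5))
E
```

```text
t 8.25 tcp [371.75 152.32 224.42] q [ 0.97  0.12 -0.9   2.28 -0.84  0.91  0.47] F [ 1.07  0.02 -1.05] w 87.5
[[-0.15  0.11  0.98]
 [-0.73  0.66 -0.18]
 [-0.67 -0.75 -0.02]]
```

View pics/l2.png

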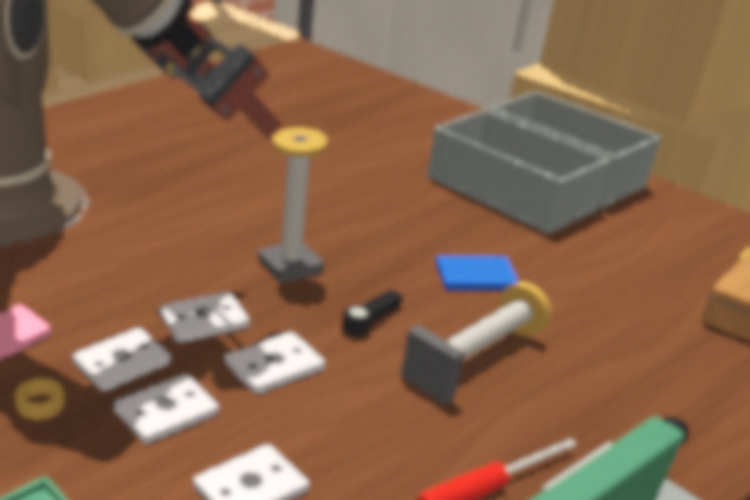

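```bash
python3 - <<'E'
from h import *
plan([655,225,250],frame(2),n=9)
E
```

```text
dist 292.6 ang 43.5 n 9
[{"hand":1,"linear":[-0.012,0.007,0.029],"twist":[-0.4,-1.4,-4.6]},
{"hand":1,"linear":[-0.013,0.006,0.03],"twist":[-0.5,-1.3,-4.6]},
{"hand":1,"linear":[-0.012,0.005,0.03],"twist":[-0.4,-1.4,-4.7]},
{"hand":1,"linear":[-0.011,0.003,0.03],"twist":[-0.4,-1.4,-4.6]},
{"hand":1,"linear":[-0.011,0.002,0.03],"twist":[-0.5,-1.4,-4.6]},
{"hand":1,"linear":[-0.011,0.002,0.031],"twist":[-0.4,-1.3,-4.6]},
{"hand":1,"linear":[-0.01,0,0.031],"twist":[-0.4,-1.4,-4.6]},
{"hand":1,"linear":[-0.009,-0.001,0.031],"twist":[-0.5,-1.4,-4.6]},
{"hand":1,"linear":[-0.0077,-0.0015,0.0317],"twist":[-0.4,-1.4,-4.7]}]
```

>>> send_rows(steps=[{"hand": 1, "linear": [-0.012, 0.007, 0.029], "twist": [-0.4, -1.4, -4.6]}, {"hand": 1, "linear": [-0.013, 0.006, 0.03], "twist": [-0.5, -1.3, -4.6]}, {"hand": 1, "linear": [-0.012, 0.005, 0.03], "twist": [-0.4, -1.4, -4.7]}, {"hand": 1, "linear": [-0.011, 0.003, 0.03], "twist": [-0.4, -1.4, -4.6]}, {"hand": 1, "linear": [-0.011, 0.002, 0.03], "twist": [-0.5, -1.4, -4.6]}, {"hand": 1, "linear": [-0.011, 0.002, 0.031], "twist": [-0.4, -1.3, -4.6]}, {"hand": 1, "linear": [-0.01, 0, 0.031], "twist": [-0.4, -1.4, -4.6]}, {"hand": 1, "linear": [-0.009, -0.001, 0.031], "twist": [-0.5, -1.4, -4.6]}, {"hand": 1, "linear": [-0.0077, -0.0015, 0.0317], "twist": [-0.4, -1.4, -4.7]}, {"hand": 1, "linear": [0, 0, 0], "twist": [0, 0, 0]}])

```text
time_s: 9.55
tool_pos: [654.3, 232.0, 244.6]
orientation: [-1.23, 1.183, -1.175]
force: [-0.6, 0.2, -0.3]
gripper_width: 87.8
```

```bash
python3 - <<'E'
from h import *
st()
f=grab_frame("wrist"); cv2.imwrite("pics/m.png",f["color"])
for n in ["pillar1"]:
    for c,p in find(f,n): print(n,c,p,w2p(f,p))
E
```

```text
t 9.55 tcp [654.3  232.03 244.62] q [-0.04  0.59 -0.6   1.34  0.33  1.31 -0.6 ] F [-0.56  0.22 -0.3 ] w 87.8
[[ 0.04 -0.    1.  ]
 [-1.    0.    0.04]
 [-0.   -1.   -0.  ]]
pillar1 0.75 [655.54 246.13  42.58] [[326.88 168.29]]
pillar1 0.56 [392.1  223.95  61.01] [[ 88.28 180.35]]
pillar1 0.41 [437.88  90.56  13.1 ] [[161.63 271.96]]
```

View pics/m.png

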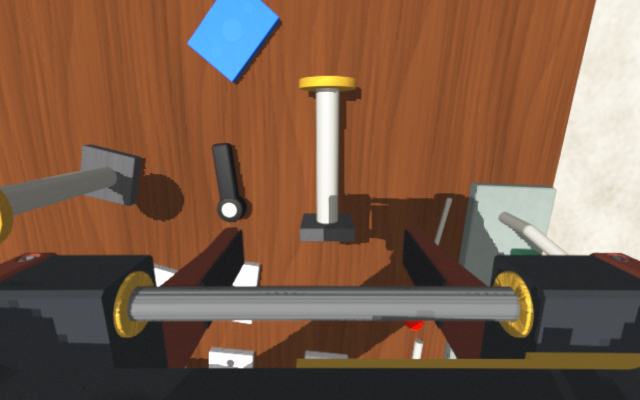

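```bash
python3 - <<'E'
from h import *
f=grab_frame("wrist"); s,M=st()
w=p2w(f,[[327.5,92],[327.5,221]],34); d=w[0]-w[1]; print(w,np.degrees(np.arctan2(d[1],d[0])),np.linalg.norm(d)); u=d/np.linalg.norm(d)
foot=w[1]-16*u; print("foot",foot, "tool off",(w-s["tool_pos"])@M)
e=p2w(f,[[300,216],[355,216]],64); print(e)
g=foot+128*u; g[2]=13; print("grasp tcp",g)
plan([g[0],g[1],70],M)
E
```

```text
t 9.7 tcp [653.43 228.34 245.66] q [-0.04  0.58 -0.6   1.35  0.32  1.31 -0.6 ] F [ 0.01  0.09 -0.25] w 87.7
[[ 0.04 -0.    1.  ]
 [-1.    0.    0.04]
 [-0.   -1.   -0.  ]]
[[651.91 327.74  34.  ]
 [658.38 176.5   34.  ]] 92.45143509395379 151.38522737028603
foot [659.07 160.51  34.  ] tool off [[-98.97 211.85   2.96]
 [ 52.41 211.55   3.74]]
[[626.25 190.83  64.  ]
 [688.54 193.34  64.  ]]
grasp tcp [653.59 288.39  13.  ]
dist 185.6 ang 0.0 n 4
[{"hand":1,"linear":[-0.015,0.044,0.001],"twist":[0,0,0]},
{"hand":1,"linear":[-0.015,0.044,0.001],"twist":[0,0,0]},
{"hand":1,"linear":[-0.015,0.044,0],"twist":[0,0,0]},
{"hand":1,"linear":[-0.0147,0.0438,0.001],"twist":[0,0,0]}]
```

>>> send_rows(steps=[{"hand": 1, "linear": [-0.015, 0.044, 0.001], "twist": [0, 0, 0]}, {"hand": 1, "linear": [-0.015, 0.044, 0.001], "twist": [0, 0, 0]}, {"hand": 1, "linear": [-0.015, 0.044, 0], "twist": [0, 0, 0]}, {"hand": 1, "linear": [-0.015, 0.044, 0.001], "twist": [0, 0, 0]}, {"hand": 1, "linear": [0, 0.028, 0], "twist": [0, 0, 0]}, {"hand": 1, "linear": [0, 0.028, 0], "twist": [0, 0, 0]}, {"hand": 1, "linear": [0, 0, 0], "twist": [0, 0, 0]}, {"hand": 1, "linear": [0, 0, 0], "twist": [0, 0, 0]}])

```text
time_s: 10.7
tool_pos: [654.9, 288.5, 16.0]
orientation: [-1.225, 1.184, -1.18]
force: [0.1, 0.4, -0.1]
gripper_width: 88.0
```

```bash
python3 - <<'E'
from h import *
st()
f=grab_frame("wrist"); cv2.imwrite("pics/n.png",f["color"])
E
```

```text
t 10.7 tcp [654.91 288.5   15.97] q [-0.16  0.83 -0.52  1.48  0.46  0.95 -0.78] F [ 0.14  0.4  -0.12] w 88.0
[[ 0.04 -0.    1.  ]
 [-1.    0.    0.04]
 [-0.   -1.   -0.  ]]
```

View pics/n.png

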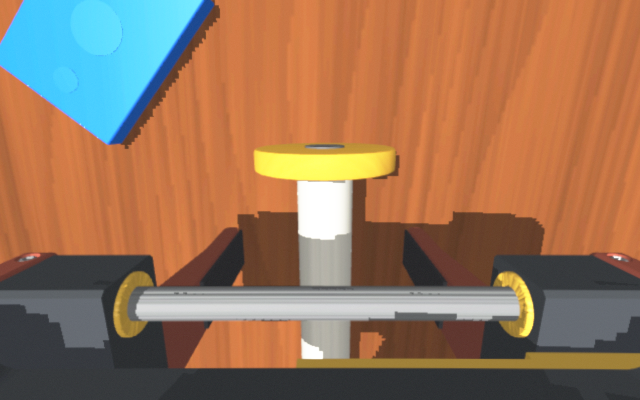

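>>> send_rows(steps=[{"hand": 0, "linear": [0, 0, 0], "twist": [0, 0, 0]}, {"hand": 0, "linear": [0, 0, 0], "twist": [0, 0, 0]}, {"hand": 0, "linear": [0, 0, 0], "twist": [0, 0, 0]}, {"hand": 0, "linear": [0, 0, 0], "twist": [0, 0, 0]}, {"hand": 0, "linear": [0, 0, 0], "twist": [0, 0, 0]}, {"hand": 0, "linear": [0, 0, 0], "twist": [0, 0, 0]}, {"hand": 0, "linear": [0, 0, 0], "twist": [0, 0, 0]}])

```text
time_s: 11.62
tool_pos: [654.4, 289.1, 14.4]
orientation: [-1.227, 1.184, -1.179]
force: [0.9, 0.4, -1.5]
gripper_width: 25.5
```

>>> send_rows(steps=[{"hand": 0, "linear": [0.0018, -0.0104, 0], "twist": [0, 0, 5]}, {"hand": 0, "linear": [0.0018, -0.0104, 0], "twist": [0, 0, 5]}, {"hand": 0, "linear": [0.0018, -0.0104, 0], "twist": [0, 0, 5]}, {"hand": 0, "linear": [0.0018, -0.0104, 0], "twist": [0, 0, 5]}, {"hand": 0, "linear": [0.0018, -0.0104, 0], "twist": [0, 0, 5]}, {"hand": 0, "linear": [0.0018, -0.0104, 0], "twist": [0, 0, 5]}])

```text
time_s: 12.38
tool_pos: [655.3, 266.6, 74.0]
orientation: [-0.836, 1.396, -0.781]
force: [-0.4, 2.2, 0.9]
gripper_width: 25.7
```

```bash
cat >> h.py <<'E'
def chk(P,u):
    s,M=st(); g=s["tool_pos"]-19*M[:,1]; d=g-P; print("grip u,z,r,ang",d@u,d[2],np.hypot(d@u,d[2]),np.degrees(np.arctan2(d[2],d@u)))
    f=grab_frame("scene"); cv2.imwrite("pics/%d.png"%f["shot"],cv2.resize(f["color"][60:260,260:560],None,fx=2.5,fy=2.5)); print(f["shot"])
E
python3 - <<'E'
from h import *
chk(np.array([659,165,0]),np.array([-.043,.999,0]))
E
```

```text
t 12.38 tcp [655.3  266.56  74.03] q [ 0.35  0.88 -0.88  1.6   0.17  0.76 -0.35] F [-0.41  2.19  0.93] w 25.7
[[ 0.03 -0.02  1.  ]
 [-0.86  0.51  0.04]
 [-0.51 -0.86 -0.  ]]
grip u,z,r,ang 92.01753101389016 90.4209918776973 129.0084562578703 44.49861126980916
24
```

Good, with margin in the joints. Continue.

>>> send_rows(steps=[{"hand": 0, "linear": [0.0018, -0.0104, 0], "twist": [0, 0, 5]}, {"hand": 0, "linear": [0.0018, -0.0104, 0], "twist": [0, 0, 5]}, {"hand": 0, "linear": [0.0018, -0.0104, 0], "twist": [0, 0, 5]}, {"hand": 0, "linear": [0.0018, -0.0104, 0], "twist": [0, 0, 5]}, {"hand": 0, "linear": [0, 0, 0], "twist": [0, 0, 0]}])

```text
time_s: 13.05
tool_pos: [657.3, 233.5, 101.6]
orientation: [-0.568, 1.494, -0.514]
force: [0.1, 1.3, 2.6]
gripper_width: 25.7
```

```bash
python3 - <<'E'
from h import *
chk(np.array([659,165,0]),np.array([-.043,.999,0]))
E
```

```text
t 13.05 tcp [657.3  233.53 101.56] q [ 0.64  1.08 -1.1   1.61  0.04  0.78 -0.08] F [0.06 1.32 2.59] w 25.7
[[ 0.02 -0.03  1.  ]
 [-0.64  0.77  0.03]
 [-0.77 -0.64 -0.  ]]
grip u,z,r,ang 53.90220934212727 113.67898691236148 125.81081128974316 64.63148872933736
25
```

```bash
ls -t pics | head -1
```

```text
25.png
```

>>> send_rows(steps=[{"hand": 0, "linear": [0.0018, -0.0104, 0], "twist": [0, 0, 5]}, {"hand": 0, "linear": [0.0018, -0.0104, 0], "twist": [0, 0, 5]}, {"hand": 0, "linear": [0.0018, -0.0104, 0], "twist": [0, 0, 5]}, {"hand": 0, "linear": [0.0018, -0.0104, 0], "twist": [0, 0, 5]}, {"hand": 0, "linear": [0, 0, 0], "twist": [0, 0, 0]}])

```text
time_s: 13.72
tool_pos: [658.6, 194.5, 117.2]
orientation: [-0.297, 1.552, -0.241]
force: [-1.5, -0.7, 4.4]
gripper_width: 25.6
```

```bash
python3 - <<'E'
from h import *
chk(np.array([659,165,0]),np.array([-.043,.999,0]))
E
```

```text
t 13.72 tcp [658.61 194.49 117.23] q [ 0.82  1.36 -1.24  1.56 -0.04  0.89  0.14] F [-1.55 -0.69  4.41] w 25.6
[[ 0.01 -0.03  1.  ]
 [-0.34  0.94  0.04]
 [-0.94 -0.34 -0.  ]]
grip u,z,r,ang 11.589252320523952 123.61439467802902 124.15647120051494 84.64398987542302
26
```

View pics/26.png

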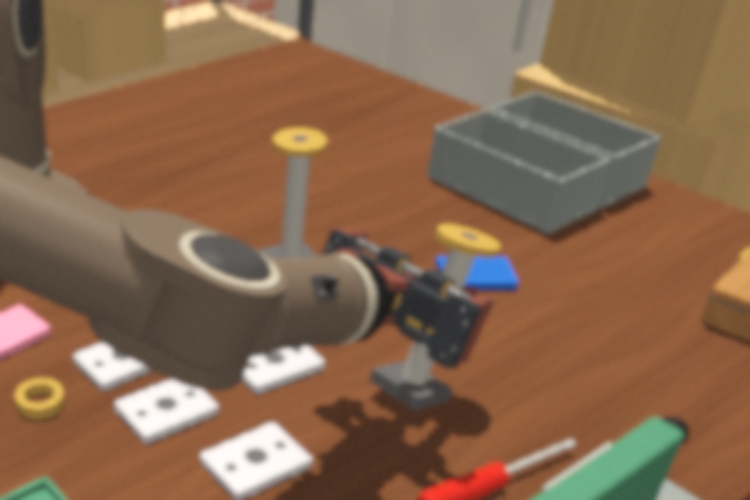

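>>> send_rows(steps=[{"hand": 0, "linear": [0.0018, -0.0104, 0], "twist": [0, 0, 5]}, {"hand": 0, "linear": [0.0018, -0.0104, 0], "twist": [0, 0, 5]}, {"hand": 0, "linear": [0.0018, -0.0104, 0], "twist": [0, 0, 4]}, {"hand": 0, "linear": [0, 0, 0], "twist": [0, 0, 0]}])

```text
time_s: 14.28
tool_pos: [659.1, 163.7, 118.1]
orientation: [-0.109, 1.572, -0.05]
force: [-0.7, 1.0, -2.2]
gripper_width: 25.6
```

```bash
python3 - <<'E'
from h import *
chk(np.array([659,165,0]),np.array([-.043,.999,0]))
E
```

```text
t 14.28 tcp [659.1  163.68 118.12] q [ 0.89  1.55 -1.29  1.49 -0.1   1.01  0.25] F [-0.67  0.98 -2.16] w 25.6
[[-0.   -0.04  1.  ]
 [-0.1   0.99  0.04]
 [-0.99 -0.1  -0.  ]]
grip u,z,r,ang -20.22245406606153 120.0450630822396 121.73645640839416 99.56210990662397
27
```

View pics/27.png

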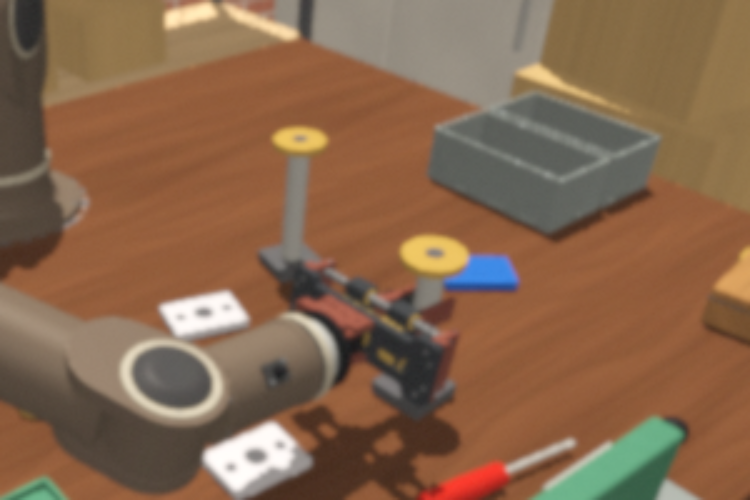

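>>> send_rows(steps=[{"hand": 0.5, "linear": [0, 0, 0], "twist": [0, 0, 0]}, {"hand": 0.7, "linear": [0, 0, 0], "twist": [0, 0, 0]}, {"hand": 1, "linear": [0, 0, 0], "twist": [0, 0, 0]}, {"hand": 1, "linear": [0, 0, 0], "twist": [0, 0, 0]}, {"hand": 1, "linear": [0, 0, 0], "twist": [0, 0, 0]}, {"hand": 1, "linear": [0, -0.01, 0], "twist": [0, 0, 0]}, {"hand": 1, "linear": [0, -0.02, 0], "twist": [0, 0, 0]}, {"hand": 1, "linear": [0, -0.03, 0], "twist": [0, 0, 0]}, {"hand": 1, "linear": [0, -0.03, 0], "twist": [0, 0, 0]}])

```text
time_s: 15.45
tool_pos: [663.0, 71.9, 129.1]
orientation: [-0.11, 1.569, -0.053]
force: [0.4, -0.8, -0.6]
gripper_width: 87.7
```

```bash
python3 - <<'E'
from h import *
chk(np.array([659,165,0]),np.array([-.043,.999,0]))
E
```

```text
t 15.45 tcp [663.02  71.91 129.07] q [ 0.96  1.53 -1.29  1.39 -0.09  1.19  0.25] F [ 0.37 -0.82 -0.6 ] w 87.7
[[ 0.   -0.04  1.  ]
 [-0.1   0.99  0.04]
 [-0.99 -0.1  -0.  ]]
grip u,z,r,ang -112.07083899720627 131.03097760590327 172.42096753555367 130.54038192532505
28
```

View pics/28.png

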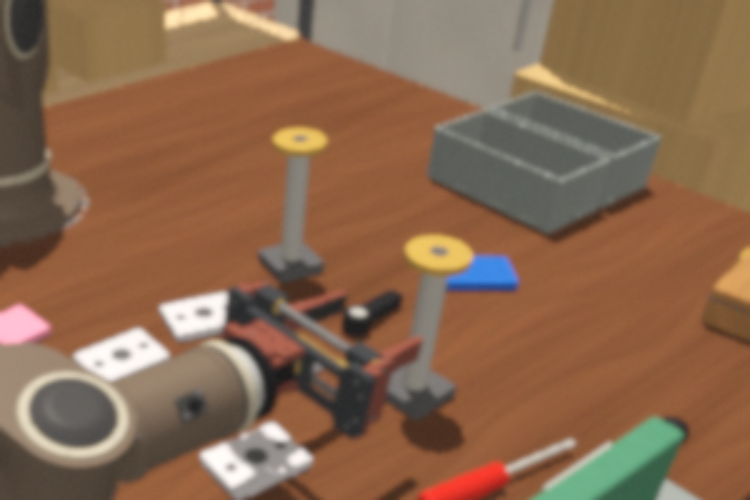

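```bash
python3 - <<'E'
from h import *
p,M=plan([640,20,270],frame(0),n=9)
plan([610,-310,270],frame(0),p0=p,M0=M)
E
```

```text
dist 150.7 ang 84.0 n 9
[{"hand":1,"linear":[-0.015,-0.007,-0.003],"twist":[0.1,0.1,-9.3]},
{"hand":1,"linear":[-0.014,-0.009,-0.003],"twist":[0.2,0.2,-9.4]},
{"hand":1,"linear":[-0.012,-0.011,-0.003],"twist":[0.1,0.2,-9.3]},
{"hand":1,"linear":[-0.01,-0.013,-0.003],"twist":[0.2,0.1,-9.3]},
{"hand":1,"linear":[-0.008,-0.015,-0.003],"twist":[0.1,0.2,-9.4]},
{"hand":1,"linear":[-0.005,-0.015,-0.003],"twist":[0.2,0.1,-9.3]},
{"hand":1,"linear":[-0.003,-0.016,-0.003],"twist":[0.1,0.2,-9.3]},
{"hand":1,"linear":[0,-0.017,-0.003],"twist":[0.2,0.1,-9.4]},
{"hand":1,"linear":[0.0028,-0.0162,-0.0025],"twist":[0.1,0.2,-9.3]}]
dist 331.3 ang 0.1 n 6
[{"hand":1,"linear":[0.055,0,-0.005],"twist":[0,0,0]},
{"hand":1,"linear":[0.055,0,-0.005],"twist":[0,0,0]},
{"hand":1,"linear":[0.055,0,-0.005],"twist":[0,0,0]},
{"hand":1,"linear":[0.055,0,-0.005],"twist":[0,0,0]},
{"hand":1,"linear":[0.055,0,-0.005],"twist":[0,0,0]},
{"hand":1,"linear":[0.055,0.0001,-0.0048],"twist":[0,0,0]}]
```

>>> send_rows(steps=[{"hand": 1, "linear": [-0.015, -0.007, -0.003], "twist": [0.1, 0.1, -9.3]}, {"hand": 1, "linear": [-0.014, -0.009, -0.003], "twist": [0.2, 0.2, -9.4]}, {"hand": 1, "linear": [-0.012, -0.011, -0.003], "twist": [0.1, 0.2, -9.3]}, {"hand": 1, "linear": [-0.01, -0.013, -0.003], "twist": [0.2, 0.1, -9.3]}, {"hand": 1, "linear": [-0.008, -0.015, -0.003], "twist": [0.1, 0.2, -9.4]}, {"hand": 1, "linear": [-0.005, -0.015, -0.003], "twist": [0.2, 0.1, -9.3]}, {"hand": 1, "linear": [-0.003, -0.016, -0.003], "twist": [0.1, 0.2, -9.3]}, {"hand": 1, "linear": [0, -0.017, -0.003], "twist": [0.2, 0.1, -9.4]}, {"hand": 1, "linear": [0.003, -0.016, -0.0025], "twist": [0.1, 0.2, -9.3]}])

```text
time_s: 16.62
tool_pos: [638.1, 25.7, 272.0]
orientation: [-1.214, 1.203, -1.209]
force: [0.3, 1.0, -0.3]
gripper_width: 87.9
```

>>> send_rows(steps=[{"hand": 1, "linear": [0.055, 0, -0.005], "twist": [0, 0, 0]}, {"hand": 1, "linear": [0.055, 0, -0.005], "twist": [0, 0, 0]}, {"hand": 1, "linear": [0.055, 0, -0.005], "twist": [0, 0, 0]}, {"hand": 1, "linear": [0.055, 0, -0.005], "twist": [0, 0, 0]}, {"hand": 1, "linear": [0.055, 0, -0.005], "twist": [0, 0, 0]}, {"hand": 1, "linear": [0.055, 0, -0.005], "twist": [0, 0, 0]}, {"hand": 1, "linear": [0, 0, 0], "twist": [0, 0, 0]}, {"hand": 1, "linear": [0, 0, 0], "twist": [0, 0, 0]}])

```text
time_s: 17.62
tool_pos: [610.0, -303.2, 269.3]
orientation: [-1.211, 1.207, -1.202]
force: [0.8, 0.4, 0.8]
gripper_width: 88.1
```

```bash
python3 - <<'E'
from h import *
st()
f=grab_frame("wrist"); cv2.imwrite("pics/o.png",f["color"])
st()
for n in ["tray"]:
    for c,p in find(f,n): print(n,c,p,w2p(f,p))
E
```

```text
t 17.62 tcp [ 610.02 -303.21  269.35] q [ 0.92  0.63 -0.88  1.34  0.48  1.4   0.05] F [0.75 0.4  0.78] w 88.1
[[ 0.01 -0.    1.  ]
 [-1.    0.    0.01]
 [-0.   -1.   -0.  ]]
t 17.68 tcp [ 610.43 -302.15  269.6 ] q [ 0.91  0.63 -0.89  1.34  0.48  1.4   0.05] F [-0.19 -0.05  0.42] w 87.8
[[ 0.01 -0.    1.  ]
 [-1.    0.    0.01]
 [-0.   -1.   -0.  ]]
tray 0.71 [ 618.75 -341.84    2.76] [[330.66 199.04]]
tray 0.33 [ 793.28 -102.6    13.69] [[482.62   3.81]]
```

View pics/o.png

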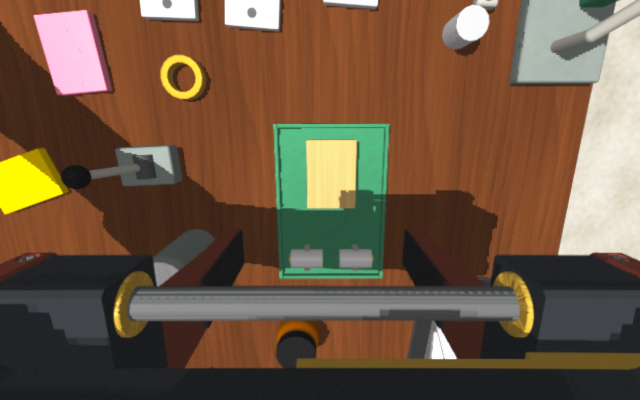

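```bash
cat >> h.py <<'E'
def rect(f,mask,z,near,amin=200):
    best=None
    for k in cv2.findContours(mask.astype(np.uint8),cv2.RETR_EXTERNAL,cv2.CHAIN_APPROX_NONE)[0]:
        if cv2.contourArea(k)<amin: continue
        w=p2w(f,k.reshape(-1,2),z)[:,:2].astype(np.float32); r=cv2.minAreaRect(w)
        d=np.hypot(r[0][0]-near[0],r[0][1]-near[1])
        if best is None or d<best[0]: best=(d,r)
    r=best[1]; (cx,cy),(a,b),t=r
    if a<b: a,b,t=b,a,t-90
    # t: yaw of long axis ; jaw yaw = t-90
    j=(t-90+90)%180-90
    return cx,cy,a,b,j
E
python3 - <<'E'
from h import *
f=grab_frame("wrist"); s,_=st()
hsv=cv2.cvtColor(f["color"],cv2.COLOR_BGR2HSV)
m=cv2.inRange(hsv,(15,60,90),(32,255,255)); m=cv2.morphologyEx(m,cv2.MORPH_CLOSE,np.ones((3,3)))
print("block",rect(f,m[:],24,(640,-320)))
c=p2w(f,[[307,140],[356,140],[356,208],[307,208]],24); print(c,c.mean(0))
m=cv2.inRange(hsv,(60,80,40),(90,255,255)); m=cv2.morphologyEx(m,cv2.MORPH_CLOSE,np.ones((9,9))); print("tray",rect(f,m,12,(620,-350)))
t=p2w(f,[[274,125],[389,125],[384,277],[280,277]],12);print(t,t.mean(0))
for z,q in ((25,[[117,149],[178,145],[181,183],[124,186]]),(90,[[76,177]])): print(p2w(f,q,z))
g=grab_frame("top")
hsv=cv2.cvtColor(g["color"],cv2.COLOR_BGR2HSV)
m=cv2.inRange(hsv,(15,60,90),(32,255,255)); cv2.imwrite("pics/p.png",cv2.resize(g["color"][90:290,130:450],None,fx=2.5,fy=2.5,interpolation=cv2.INTER_CUBIC))
print("block top",rect(g,m,24,(640,-320)))
for z,r in [(a,b) for a,b in white(g,12,150) if 200<a[0]<345 and 130<a[1]<245]: print(z,r)
E
```

```text
t 17.77 tcp [ 610.73 -301.65  269.67] q [ 0.91  0.63 -0.89  1.34  0.48  1.4   0.05] F [ 0.76  0.2  -0.42] w 87.8
[[ 0.01 -0.    1.  ]
 [-1.    0.    0.01]
 [-0.   -1.   -0.  ]]
block (618.3491821289062, -304.1649169921875, 89.62236022949219, 64.38529205322266, 0.5524803400039673)
[[ 587.82 -258.4    24.  ]
 [ 649.95 -257.81   24.  ]
 [ 653.1  -347.25   24.  ]
 [ 587.55 -347.89   24.  ]] [ 619.61 -302.84   24.  ]
tray (618.8101196289062, -348.3258972167969, 217.09690856933594, 149.41403198242188, 0.5528320670127869)
[[ 544.71 -240.5    12.  ]
 [ 693.04 -239.11   12.  ]
 [ 698.83 -454.44   12.  ]
 [ 547.3  -455.96   12.  ]] [ 620.97 -347.5    12.  ]
[[ 346.78 -272.19   25.  ]
 [ 424.36 -266.29   25.  ]
 [ 423.17 -315.29   25.  ]
 [ 348.61 -320.05   25.  ]]
[[ 339.8 -296.9   90. ]]
block top (617.44189453125, -302.284423828125, 89.31778717041016, 67.95712280273438, 2.2796361446380615)
[271.84 226.18] ((412.2013244628906, 52.435176849365234), (94.25332641601562, 68.19297790527344), 73.78594970703125)
[311. 222.] ((422.7462158203125, -73.45352935791016), (90.56426239013672, 64.61223602294922), 88.67871856689453)
[313.25 190.78] ((523.93798828125, -83.05873107910156), (94.5975341796875, 68.75984191894531), 85.85395050048828)
[268.75 189.6 ] ((531.6898803710938, 61.40101623535156), (93.72374725341797, 68.41897583007812), 83.23381805419922)
[304.99 155.59] ((641.421630859375, -58.32110595703125), (93.50358581542969, 68.85160064697266), 85.89971160888672)
```

View pics/p.png

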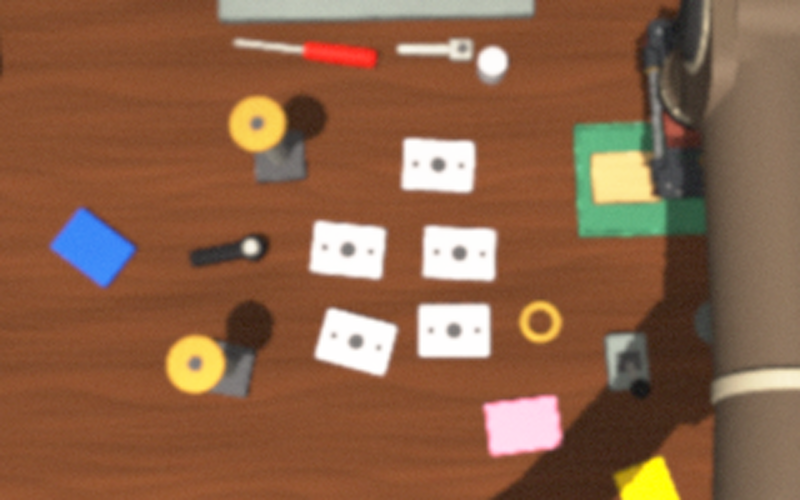

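```bash
python3 - <<'E'
from h import *
plan([641,-58,130],frame(-4))
E
```

```text
dist 282.5 ang 4.5 n 5
[{"hand":1,"linear":[-0.049,0.028,0.007],"twist":[0,0.9,0]},
{"hand":1,"linear":[-0.048,0.028,0.005],"twist":[0,0.9,0]},
{"hand":1,"linear":[-0.049,0.028,0.005],"twist":[0,0.9,-0.1]},
{"hand":1,"linear":[-0.049,0.028,0.005],"twist":[0.1,0.9,0]},
{"hand":1,"linear":[-0.0492,0.0278,0.003],"twist":[0,0.9,0]}]
```

>>> send_rows(steps=[{"hand": 1, "linear": [-0.049, 0.028, 0.007], "twist": [0, 0.9, 0]}, {"hand": 1, "linear": [-0.048, 0.028, 0.005], "twist": [0, 0.9, 0]}, {"hand": 1, "linear": [-0.049, 0.028, 0.005], "twist": [0, 0.9, 0]}, {"hand": 1, "linear": [-0.049, 0.028, 0.005], "twist": [0, 0.9, 0]}, {"hand": 1, "linear": [-0.049, 0.028, 0.003], "twist": [0, 0.9, 0]}, {"hand": 1, "linear": [0, 0, 0], "twist": [0, 0, 0]}, {"hand": 1, "linear": [0, 0, 0], "twist": [0, 0, 0]}])

```text
time_s: 18.7
tool_pos: [641.3, -59.5, 129.8]
orientation: [-1.176, 1.262, -1.259]
force: [-0.7, -1.0, 0.5]
gripper_width: 88.0
```

```bash
cat >> h.py <<'E'
def plate(near,z=12,name=None,dz=None):
    f=grab_frame("wrist"); s,M=st(); c=f["color"].astype(int)
    m=((c.min(2)>95)&(c.max(2)-c.min(2)<35)).astype(np.uint8)
    m[250:]=0
    m=cv2.morphologyEx(m,cv2.MORPH_CLOSE,np.ones((7,7)));m=cv2.morphologyEx(m,cv2.MORPH_OPEN,np.ones((5,5)))
    r=rect(f,m,z,near); print("plate cx,cy,long,short,jaw",np.array(r))
    d=M.T@(np.array([r[0],r[1],0])-[s["tool_pos"][0],s["tool_pos"][1],0]); print("shift tool x,z mm",d[0],d[2],"; jaw yaw now",np.degrees(np.arctan2(M[1,2],M[0,2])))
    if name:
        b=cv2.boxPoints(((r[0],r[1]),(r[3],r[2]),r[4])); q=w2p(f,np.c_[b,[z]*4]); im=f["color"].copy(); cv2.polylines(im,[q.round().astype(int)],True,(0,0,255),1); cv2.imwrite("pics/%s.png"%name,im)
    return r,s,M
E
python3 - <<'E'
from h import *
plate((641,-58),name="q1")
E
```

```text
t 18.75 tcp [641.49 -60.66 130.08] q [ 0.57  0.68 -0.84  1.6   0.55  1.11 -0.48] F [ 0.07 -1.02  0.37] w 87.7
[[-0.07 -0.    1.  ]
 [-1.    0.   -0.07]
 [-0.   -1.   -0.  ]]
plate cx,cy,long,short,jaw [641.6  -56.96  89.31  64.26  -4.  ]
shift tool x,z mm -3.699077151053516 -0.1551207487311722 ; jaw yaw now -4.125526223087902
```

View pics/q1.png

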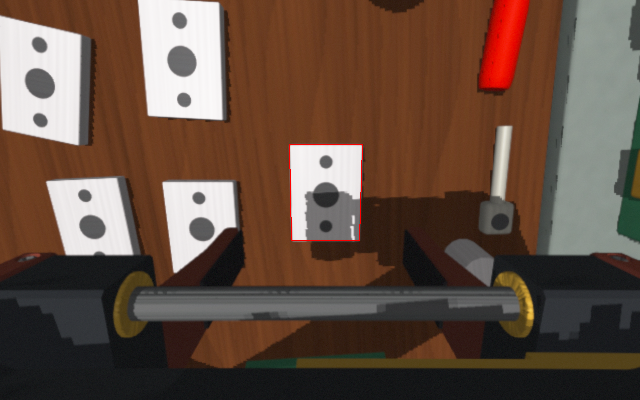

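>>> send_rows(steps=[{"hand": 0.9, "linear": [-0.004, 0.045, 0], "twist": [0, 0, 0]}, {"hand": 0.9, "linear": [0, 0.045, 0], "twist": [0, 0, 0]}, {"hand": 0.9, "linear": [0, 0.036, 0], "twist": [0, 0, 0]}, {"hand": 0.9, "linear": [0, 0, 0], "twist": [0, 0, 0]}, {"hand": 0, "linear": [0, 0, 0], "twist": [0, 0, 0]}, {"hand": 0, "linear": [0, 0, 0], "twist": [0, 0, 0]}, {"hand": 0, "linear": [0, 0, 0], "twist": [0, 0, 0]}, {"hand": 0, "linear": [0, 0, 0], "twist": [0, 0, 0]}], squeeze=35)

```text
time_s: 19.75
tool_pos: [641.7, -56.5, 4.3]
orientation: [-1.174, 1.263, -1.262]
force: [-0.0, -3.4, 5.7]
gripper_width: 63.2
```

```bash
python3 - <<'E'
from h import *
s,M=st()
p,M=plan([s["tool_pos"][0]-4,s["tool_pos"][1]-10,140],M,hand=0,n=3)
plan([618.5,-303.7,120],frame(0.5),hand=0,p0=p,M0=M)
E
```

```text
t 19.75 tcp [641.75 -56.54   4.35] q [ 0.5   0.82 -0.74  1.68  0.67  0.92 -0.58] F [-0.01 -3.41  5.67] w 63.2
[[-0.07 -0.    1.  ]
 [-1.    0.   -0.07]
 [-0.   -1.   -0.  ]]
dist 136.1 ang 0.0 n 3
[{"hand":0,"linear":[0.003,-0.045,-0.001],"twist":[0,0,0]},
{"hand":0,"linear":[0.004,-0.045,-0.001],"twist":[0,0,0]},
{"hand":0,"linear":[0.0032,-0.0457,-0.0013],"twist":[0,0,0]}]
dist 238.8 ang 4.6 n 4
[{"hand":0,"linear":[0.059,0.005,-0.001],"twist":[0,-1.2,0]},
{"hand":0,"linear":[0.06,0.005,-0.001],"twist":[0,-1.1,0]},
{"hand":0,"linear":[0.059,0.005,-0.003],"twist":[0,-1.2,0]},
{"hand":0,"linear":[0.0597,0.005,-0.0044],"twist":[0,-1.1,0]}]
```

>>> send_rows(steps=[{"hand": 0, "linear": [0.003, -0.03, -0.001], "twist": [0, 0, 0]}, {"hand": 0, "linear": [0.003, -0.05, -0.001], "twist": [0, 0, 0]}, {"hand": 0, "linear": [0.004, -0.055, -0.001], "twist": [0, 0, 0]}, {"hand": 0, "linear": [0.03, 0, -0.001], "twist": [0, -0.8, 0]}, {"hand": 0, "linear": [0.045, 0.003, -0.001], "twist": [0, -0.8, 0]}, {"hand": 0, "linear": [0.045, 0.003, -0.001], "twist": [0, -0.8, 0]}, {"hand": 0, "linear": [0.045, 0.005, -0.002], "twist": [0, -0.8, 0]}, {"hand": 0, "linear": [0.043, 0.005, -0.002], "twist": [0, -0.7, 0]}, {"hand": 0, "linear": [0.03, 0.004, -0.002], "twist": [0, -0.7, 0]}, {"hand": 0, "linear": [0, 0, 0], "twist": [0, 0, 0]}, {"hand": 0, "linear": [0, 0, 0], "twist": [0, 0, 0]}])

```text
time_s: 21.12
tool_pos: [619.8, -301.5, 117.8]
orientation: [-1.213, 1.205, -1.199]
force: [-0.9, 0.0, -2.4]
gripper_width: 63.7
```

```bash
python3 - <<'E'
from h import *
s,M=st(); f=grab_frame("wrist"); cv2.imwrite("pics/r1.png",f["color"])
plan([618.5,-303.7,60],frame(0.5),hand=0,n=2)
E
```

```text
t 21.12 tcp [ 619.77 -301.49  117.78] q [ 0.88  0.76 -0.82  1.48  0.58  1.16 -0.03] F [-0.86  0.05 -2.38] w 63.7
[[ 0.01 -0.    1.  ]
 [-1.    0.    0.01]
 [-0.   -1.   -0.  ]]
dist 58.2 ang 0.2 n 2
[{"hand":0,"linear":[0.001,0.029,-0.001],"twist":[0,0.1,-0.1]},
{"hand":0,"linear":[0.0018,0.0291,-0.0005],"twist":[0.1,0,-0.1]}]
```

View pics/r1.png

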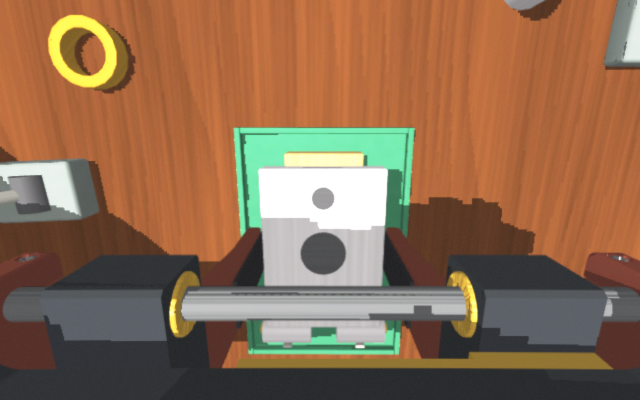

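```bash
python3 - <<'E'
from h import *
s,M=st()
plan([618.5,-303.7,29],frame(0.5),hand=0,n=3)
E
```

```text
t 21.18 tcp [ 620.1  -301.04  118.13] q [ 0.88  0.76 -0.82  1.48  0.58  1.16 -0.03] F [ 0.2  -0.14 -2.34] w 63.4
[[ 0.01 -0.    1.  ]
 [-1.    0.    0.01]
 [-0.   -1.   -0.  ]]
dist 89.2 ang 0.2 n 3
[{"hand":0,"linear":[0.001,0.03,0],"twist":[0,0,-0.1]},
{"hand":0,"linear":[0.001,0.029,-0.001],"twist":[0.1,0.1,0]},
{"hand":0,"linear":[0.0008,0.0301,-0.0005],"twist":[0,0,-0.1]}]
```

>>> send_rows(steps=[{"hand": 0, "linear": [0.001, 0.035, -0.001], "twist": [0, 0, 0]}, {"hand": 0, "linear": [0.001, 0.035, -0.001], "twist": [0, 0, 0]}, {"hand": 0, "linear": [0.001, 0.015, 0], "twist": [0, 0, 0]}, {"hand": 0, "linear": [0, 0.005, 0], "twist": [0, 0, 0]}, {"hand": 0, "linear": [0, 0, 0], "twist": [0, 0, 0]}])

```text
time_s: 21.8
tool_pos: [618.7, -305.3, 29.4]
orientation: [-1.213, 1.203, -1.201]
force: [0.5, -1.2, -2.2]
gripper_width: 63.1
```

```bash
python3 - <<'E'
from h import *
s,M=st()
E
```

```text
t 21.8 tcp [ 618.7  -305.34   29.43] q [ 0.86  0.85 -0.77  1.54  0.66  1.02 -0.08] F [ 0.47 -1.23 -2.16] w 63.1
[[ 0.01 -0.    1.  ]
 [-1.    0.    0.01]
 [-0.   -1.   -0.  ]]
```

>>> send_rows(steps=[{"hand": 0, "linear": [0, 0.001, 0], "twist": [0, 0, 0]}, {"hand": 0.85, "linear": [0, 0, 0], "twist": [0, 0, 0]}, {"hand": 0.9, "linear": [0, 0, 0], "twist": [0, 0, 0]}, {"hand": 0.9, "linear": [0, -0.03, 0], "twist": [0, 0, 0]}, {"hand": 0.9, "linear": [0, -0.05, 0], "twist": [0, 0, 0]}, {"hand": 0.9, "linear": [0, -0.03, 0], "twist": [0, 0, 0]}, {"hand": 0.9, "linear": [0, 0, 0], "twist": [0, 0, 0]}, {"hand": 0.9, "linear": [0, 0, 0], "twist": [0, 0, 0]}])

```text
time_s: 22.8
tool_pos: [617.3, -306.3, 136.3]
orientation: [-1.214, 1.206, -1.2]
force: [-0.5, 0.2, -0.2]
gripper_width: 79.3
```

```bash
python3 - <<'E'
from h import *
plate((618,-304),z=36,name="s1")
plan([524,-83,125],frame(-4),hand=0.9)
E
```

```text
t 22.85 tcp [ 617.11 -306.15  135.72] q [ 0.9   0.74 -0.83  1.47  0.57  1.18 -0.01] F [ 0.03 -0.19 -0.38] w 79.2
[[ 0.01 -0.    1.  ]
 [-1.    0.    0.01]
 [-0.   -1.   -0.  ]]
plate cx,cy,long,short,jaw [ 616.95 -305.3    89.     64.66    0.58]
shift tool x,z mm -0.8512974082980825 -0.14699611979657007 ; jaw yaw now 0.5011070712882673
dist 242.0 ang 4.5 n 5
[{"hand":0.9,"linear":[-0.045,0.002,-0.018],"twist":[0,0.9,0]},
{"hand":0.9,"linear":[-0.044,0.003,-0.019],"twist":[0.1,0.9,0]},
{"hand":0.9,"linear":[-0.044,0.002,-0.02],"twist":[0,0.9,-0.1]},
{"hand":0.9,"linear":[-0.044,0.002,-0.02],"twist":[0.1,0.9,0]},
{"hand":0.9,"linear":[-0.0439,0.0022,-0.0211],"twist":[0,0.9,0]}]
```

View pics/s1.png

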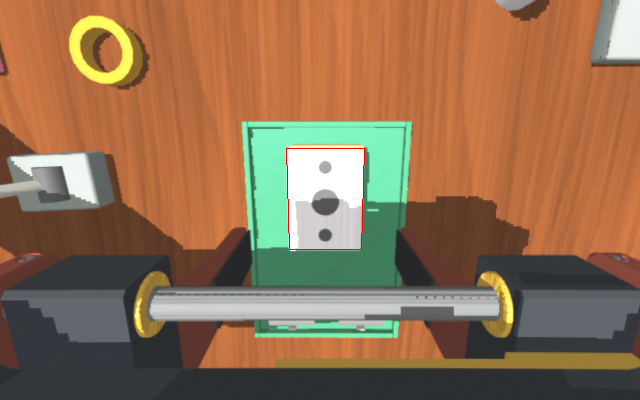

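>>> send_rows(steps=[{"hand": 0.9, "linear": [-0.045, 0.002, -0.018], "twist": [0, 0.9, 0]}, {"hand": 0.9, "linear": [-0.044, 0.003, -0.019], "twist": [0, 0.9, 0]}, {"hand": 0.9, "linear": [-0.044, 0.002, -0.02], "twist": [0, 0.9, 0]}, {"hand": 0.9, "linear": [-0.044, 0.002, -0.02], "twist": [0, 0.9, 0]}, {"hand": 0.9, "linear": [-0.044, 0.002, -0.021], "twist": [0, 0.9, 0]}, {"hand": 0.9, "linear": [0, 0, 0], "twist": [0, 0, 0]}, {"hand": 0.9, "linear": [0, 0, 0], "twist": [0, 0, 0]}])

```text
time_s: 23.72
tool_pos: [524.7, -83.5, 125.9]
orientation: [-1.176, 1.263, -1.258]
force: [0.0, -0.4, 0.2]
gripper_width: 79.2
```

```bash
python3 - <<'E'
from h import *
plate((524,-83),name="q2")
E
```

```text
t 23.77 tcp [524.92 -84.03 125.94] q [ 0.75  0.53 -0.91  1.88  0.49  0.98 -0.44] F [-0.1  -0.57 -0.38] w 79.3
[[-0.07 -0.    1.  ]
 [-1.    0.   -0.07]
 [-0.   -1.   -0.  ]]
plate cx,cy,long,short,jaw [523.77 -81.85  90.33  64.14  -4.1 ]
shift tool x,z mm -2.088604290157972 -1.301268005119537 ; jaw yaw now -4.065176336760422
```

View pics/q2.png

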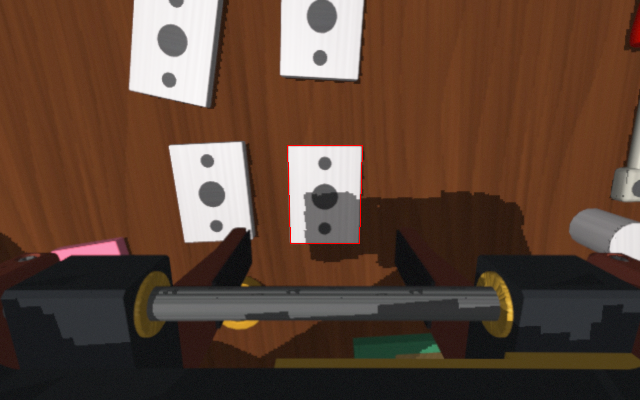

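>>> send_rows(steps=[{"hand": 0.9, "linear": [-0.002, 0.045, -0.001], "twist": [0, 0, 0]}, {"hand": 0.9, "linear": [0, 0.045, 0], "twist": [0, 0, 0]}, {"hand": 0.9, "linear": [0, 0.032, 0], "twist": [0, 0, 0]}, {"hand": 0.9, "linear": [0, 0, 0], "twist": [0, 0, 0]}, {"hand": 0, "linear": [0, 0, 0], "twist": [0, 0, 0]}, {"hand": 0, "linear": [0, 0, 0], "twist": [0, 0, 0]}, {"hand": 0, "linear": [0, 0, 0], "twist": [0, 0, 0]}, {"hand": 0, "linear": [0, 0, 0], "twist": [0, 0, 0]}])

```text
time_s: 24.78
tool_pos: [523.8, -81.0, 4.8]
orientation: [-1.176, 1.262, -1.259]
force: [-0.8, -0.2, -1.6]
gripper_width: 63.3
```

```bash
python3 - <<'E'
from h import *
s,M=st(); p=s["tool_pos"]
p,M=plan([p[0],p[1],135],M,hand=0,n=3)
plan([618.5,-303.5,130],frame(0.5),hand=0,p0=p,M0=M,n=6)
E
```

```text
t 24.77 tcp [523.81 -80.97   4.78] q [ 0.64  0.68 -0.76  1.97  0.68  0.77 -0.6 ] F [-0.83 -0.23 -1.57] w 63.3
[[-0.07 -0.    1.  ]
 [-1.    0.   -0.07]
 [-0.   -1.   -0.  ]]
dist 130.2 ang 0.0 n 3
[{"hand":0,"linear":[0,-0.043,0],"twist":[0,0,0]},
{"hand":0,"linear":[0,-0.044,0],"twist":[0,0,0]},
{"hand":0,"linear":[-0.0001,-0.0432,-0.0002],"twist":[0,0,0]}]
dist 241.9 ang 4.5 n 6
[{"hand":0,"linear":[0.036,0.001,0.018],"twist":[0,-0.8,0]},
{"hand":0,"linear":[0.036,0.001,0.018],"twist":[0,-0.7,0]},
{"hand":0,"linear":[0.036,0,0.018],"twist":[0,-0.8,0]},
{"hand":0,"linear":[0.037,0.001,0.016],"twist":[0.1,-0.7,0]},
{"hand":0,"linear":[0.037,0.001,0.017],"twist":[0,-0.8,-0.1]},
{"hand":0,"linear":[0.0368,0.0007,0.0158],"twist":[0,-0.7,0]}]
```

>>> send_rows(steps=[{"hand": 0, "linear": [0, -0.035, 0], "twist": [0, 0, 0]}, {"hand": 0, "linear": [0, -0.045, 0], "twist": [0, 0, 0]}, {"hand": 0, "linear": [0, -0.05, 0], "twist": [0, 0, 0]}, {"hand": 0, "linear": [0.036, 0.001, 0.018], "twist": [0, -0.8, 0]}, {"hand": 0, "linear": [0.036, 0.001, 0.018], "twist": [0, -0.7, 0]}, {"hand": 0, "linear": [0.036, 0.001, 0.018], "twist": [0, -0.8, 0]}, {"hand": 0, "linear": [0.037, 0.001, 0.016], "twist": [0, -0.7, 0]}, {"hand": 0, "linear": [0.037, 0.001, 0.017], "twist": [0, -0.8, 0]}, {"hand": 0, "linear": [0.037, 0.001, 0.016], "twist": [0, -0.7, 0]}, {"hand": 0, "linear": [0, 0, 0], "twist": [0, 0, 0]}, {"hand": 0, "linear": [0, 0, 0], "twist": [0, 0, 0]}])

```text
time_s: 26.15
tool_pos: [618.6, -302.6, 127.7]
orientation: [-1.213, 1.205, -1.199]
force: [-0.1, 0.5, -1.1]
gripper_width: 63.5
```

```bash
python3 - <<'E'
from h import *
s,M=st(); f=grab_frame("wrist"); cv2.imwrite("pics/r2.png",f["color"])
plan([618.5,-303.7,41.5],frame(0.5),hand=0,n=3)
E
```

```text
t 26.15 tcp [ 618.65 -302.6   127.73] q [ 0.89  0.75 -0.83  1.48  0.58  1.17 -0.03] F [-0.14  0.46 -1.11] w 63.5
[[ 0.01 -0.    1.  ]
 [-1.    0.    0.01]
 [-0.   -1.   -0.  ]]
dist 86.6 ang 0.2 n 3
[{"hand":0,"linear":[0.001,0.029,0],"twist":[0,0,0]},
{"hand":0,"linear":[0,0.029,0],"twist":[0.1,0.1,-0.1]},
{"hand":0,"linear":[0.0008,0.0285,-0.0002],"twist":[0,0,0]}]
```

View pics/r2.png

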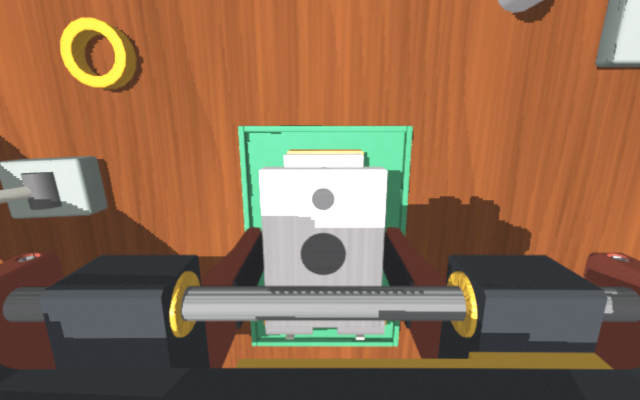

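>>> send_rows(steps=[{"hand": 0, "linear": [0, 0.035, 0], "twist": [0, 0, 0]}, {"hand": 0, "linear": [0, 0.035, 0], "twist": [0, 0, 0]}, {"hand": 0, "linear": [0, 0.015, 0], "twist": [0, 0, 0]}, {"hand": 0, "linear": [0, 0.002, 0], "twist": [0, 0, 0]}, {"hand": 0, "linear": [0, 0, 0], "twist": [0, 0, 0]}])

```text
time_s: 26.82
tool_pos: [619.6, -303.1, 42.4]
orientation: [-1.213, 1.203, -1.202]
force: [1.0, -0.5, -1.8]
gripper_width: 63.8
```

```bash
python3 - <<'E'
from h import *
s,M=st()
E
```

```text
t 26.82 tcp [ 619.62 -303.14   42.4 ] q [ 0.87  0.84 -0.78  1.54  0.65  1.04 -0.08] F [ 1.03 -0.52 -1.8 ] w 63.8
[[ 0.01 -0.    1.  ]
 [-1.    0.    0.01]
 [-0.   -1.   -0.  ]]
```

Next target P2 at (423,-73) after release.

>>> send_rows(steps=[{"hand": 0, "linear": [0, 0.002, -0.001], "twist": [0, 0, 0]}, {"hand": 0.85, "linear": [0, 0, 0], "twist": [0, 0, 0]}, {"hand": 0.9, "linear": [0, 0, 0], "twist": [0, 0, 0]}, {"hand": 0.9, "linear": [0, -0.03, 0], "twist": [0, 0, 0]}, {"hand": 0.9, "linear": [0, -0.05, 0], "twist": [0, 0, 0]}, {"hand": 0.9, "linear": [0, -0.03, 0], "twist": [0, 0, 0]}, {"hand": 0.9, "linear": [0, 0, 0], "twist": [0, 0, 0]}, {"hand": 0.9, "linear": [0, 0, 0], "twist": [0, 0, 0]}])

```text
time_s: 27.82
tool_pos: [617.6, -303.7, 148.5]
orientation: [-1.214, 1.205, -1.201]
force: [-0.1, 0.3, -1.7]
gripper_width: 79.1
```

```bash
python3 - <<'E'
from h import *
plate((618,-304),z=48,name="s2")
g=grab_frame("top")
for z,r in [(a,b) for a,b in white(g,12,150) if 200<a[0]<345 and 130<a[1]<245]: print(z,r)
plan([423,-73,130],frame(-1),hand=0.9)
E
```

```text
t 27.88 tcp [ 617.31 -303.6   147.93] q [ 0.9   0.73 -0.84  1.46  0.56  1.2  -0.01] F [-1.08  0.11  0.24] w 79.1
[[ 0.01 -0.    1.  ]
 [-1.    0.    0.01]
 [-0.   -1.   -0.  ]]
plate cx,cy,long,short,jaw [ 616.66 -303.18   88.38   64.59    0.41]
shift tool x,z mm -0.4283627912445161 -0.6482726432922443 ; jaw yaw now 0.4973673920251484
[271.84 226.17] ((412.3001403808594, 52.405982971191406), (94.25312042236328, 67.98699188232422), 73.78450775146484)
[311. 222.] ((422.7462158203125, -73.45352935791016), (90.56426239013672, 64.61223602294922), 88.67871856689453)
[268.89 189.53] ((531.5038452148438, 61.747501373291016), (94.33570861816406, 68.60661315917969), 83.48348236083984)
dist 302.0 ang 1.5 n 6
[{"hand":0.9,"linear":[-0.039,0.003,-0.032],"twist":[0,0.2,0]},
{"hand":0.9,"linear":[-0.038,0.003,-0.032],"twist":[0.1,0.3,0]},
{"hand":0.9,"linear":[-0.039,0.003,-0.033],"twist":[0,0.2,-0.1]},
{"hand":0.9,"linear":[-0.038,0.003,-0.032],"twist":[0,0.3,0]},
{"hand":0.9,"linear":[-0.038,0.003,-0.033],"twist":[0.1,0.2,0]},
{"hand":0.9,"linear":[-0.0382,0.0034,-0.0326],"twist":[0,0.3,0]}]
```

View pics/s2.png

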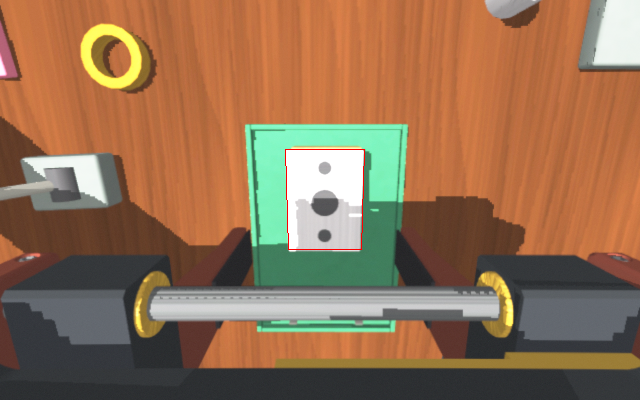

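>>> send_rows(steps=[{"hand": 0.9, "linear": [-0.039, 0.003, -0.032], "twist": [0, 0.2, 0]}, {"hand": 0.9, "linear": [-0.038, 0.003, -0.032], "twist": [0, 0.3, 0]}, {"hand": 0.9, "linear": [-0.039, 0.003, -0.033], "twist": [0, 0.2, 0]}, {"hand": 0.9, "linear": [-0.038, 0.003, -0.032], "twist": [0, 0.3, 0]}, {"hand": 0.9, "linear": [-0.038, 0.003, -0.033], "twist": [0, 0.2, 0]}, {"hand": 0.9, "linear": [-0.038, 0.003, -0.033], "twist": [0, 0.3, 0]}, {"hand": 0.9, "linear": [0, 0, 0], "twist": [0, 0, 0]}, {"hand": 0.9, "linear": [0, 0, 0], "twist": [0, 0, 0]}])

```text
time_s: 28.92
tool_pos: [423.8, -73.8, 131.7]
orientation: [-1.201, 1.224, -1.22]
force: [0.3, 0.6, 0.5]
gripper_width: 79.3
```

```bash
python3 - <<'E'
from h import *
plate((423,-73),name="q3")
E
```

```text
t 28.98 tcp [424.09 -73.97 131.68] q [ 0.93  0.37 -1.02  2.1   0.4   0.89 -0.35] F [ 0.79 -0.71 -0.01] w 78.8
[[-0.02 -0.    1.  ]
 [-1.    0.   -0.02]
 [-0.   -1.   -0.  ]]
plate cx,cy,long,short,jaw [423.05 -72.4   90.21  64.37  -1.19]
shift tool x,z mm -1.5538882961125087 -1.0719542670471567 ; jaw yaw now -1.0641371180763084
```

View pics/q3.png

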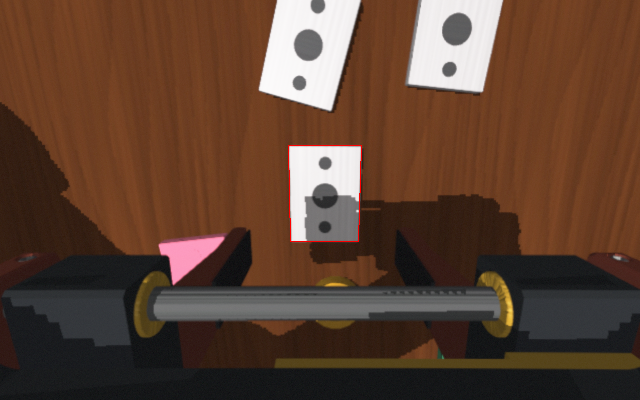

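>>> send_rows(steps=[{"hand": 0.9, "linear": [-0.0015, 0.045, -0.001], "twist": [0, 0, 0]}, {"hand": 0.9, "linear": [0, 0.045, 0], "twist": [0, 0, 0]}, {"hand": 0.9, "linear": [0, 0.037, 0], "twist": [0, 0, 0]}, {"hand": 0.9, "linear": [0, 0, 0], "twist": [0, 0, 0]}, {"hand": 0, "linear": [0, 0, 0], "twist": [0, 0, 0]}, {"hand": 0, "linear": [0, 0, 0], "twist": [0, 0, 0]}, {"hand": 0, "linear": [0, 0, 0], "twist": [0, 0, 0]}, {"hand": 0, "linear": [0, 0, 0], "twist": [0, 0, 0]}])

```text
time_s: 29.98
tool_pos: [422.3, -71.9, 5.1]
orientation: [-1.201, 1.224, -1.221]
force: [0.8, 0.1, 0.2]
gripper_width: 63.4
```

```bash
python3 - <<'E'
from h import *
s,M=st(); p=s["tool_pos"]
p,M=plan([p[0],p[1],140],M,hand=0,n=3)
plan([619,-303.5,138],frame(0.5),hand=0,p0=p,M0=M,n=7)
E
```

```text
t 29.98 tcp [422.34 -71.86   5.05] q [ 0.7   0.57 -0.8   2.2   0.7   0.64 -0.62] F [0.8  0.08 0.15] w 63.4
[[-0.02 -0.    1.  ]
 [-1.    0.   -0.02]
 [-0.   -1.   -0.  ]]
dist 134.9 ang 0.0 n 3
[{"hand":0,"linear":[0,-0.045,0],"twist":[0,0,0]},
{"hand":0,"linear":[0,-0.045,0],"twist":[0,0,0]},
{"hand":0,"linear":[-0.0001,-0.0449,-0.0002],"twist":[0,0,0]}]
dist 303.9 ang 1.5 n 7
[{"hand":0,"linear":[0.033,0,0.029],"twist":[0,-0.2,0]},
{"hand":0,"linear":[0.032,0,0.028],"twist":[0,-0.2,0]},
{"hand":0,"linear":[0.033,0.001,0.029],"twist":[0,-0.3,0]},
{"hand":0,"linear":[0.033,0,0.028],"twist":[0,-0.2,0]},
{"hand":0,"linear":[0.033,0,0.028],"twist":[0,-0.2,0]},
{"hand":0,"linear":[0.033,0,0.028],"twist":[0.1,-0.2,-0.1]},
{"hand":0,"linear":[0.0333,0.0006,0.0282],"twist":[0,-0.2,0]}]
```

>>> send_rows(steps=[{"hand": 0, "linear": [0, -0.035, 0], "twist": [0, 0, 0]}, {"hand": 0, "linear": [0, -0.05, 0], "twist": [0, 0, 0]}, {"hand": 0, "linear": [0, -0.05, 0], "twist": [0, 0, 0]}, {"hand": 0, "linear": [0.033, 0, 0.029], "twist": [0, -0.2, 0]}, {"hand": 0, "linear": [0.032, 0, 0.028], "twist": [0, -0.2, 0]}, {"hand": 0, "linear": [0.033, 0, 0.029], "twist": [0, -0.3, 0]}, {"hand": 0, "linear": [0.033, 0, 0.028], "twist": [0, -0.2, 0]}, {"hand": 0, "linear": [0.033, 0, 0.028], "twist": [0, -0.2, 0]}, {"hand": 0, "linear": [0.033, 0, 0.028], "twist": [0, -0.2, 0]}, {"hand": 0, "linear": [0.033, 0, 0.028], "twist": [0, -0.2, 0]}, {"hand": 0, "linear": [0, 0, 0], "twist": [0, 0, 0]}, {"hand": 0, "linear": [0, 0, 0], "twist": [0, 0, 0]}])

```text
time_s: 31.48
tool_pos: [618.5, -302.0, 138.5]
orientation: [-1.214, 1.206, -1.199]
force: [-0.2, 0.2, -2.5]
gripper_width: 63.2
```

```bash
python3 - <<'E'
from h import *
s,M=st(); f=grab_frame("wrist"); cv2.imwrite("pics/r3.png",f["color"])
st()
E
```

```text
t 31.48 tcp [ 618.47 -301.98  138.52] q [ 0.9   0.75 -0.85  1.47  0.58  1.19 -0.02] F [-0.19  0.22 -2.46] w 63.2
[[ 0.01 -0.    1.  ]
 [-1.    0.    0.01]
 [-0.   -1.   -0.  ]]
t 31.52 tcp [ 618.44 -301.69  138.89] q [ 0.9   0.75 -0.85  1.47  0.58  1.19 -0.02] F [-0.39  1.16 -1.67] w 63.6
[[ 0.01 -0.    1.  ]
 [-1.    0.    0.01]
 [-0.   -1.   -0.  ]]
```

View pics/r3.png

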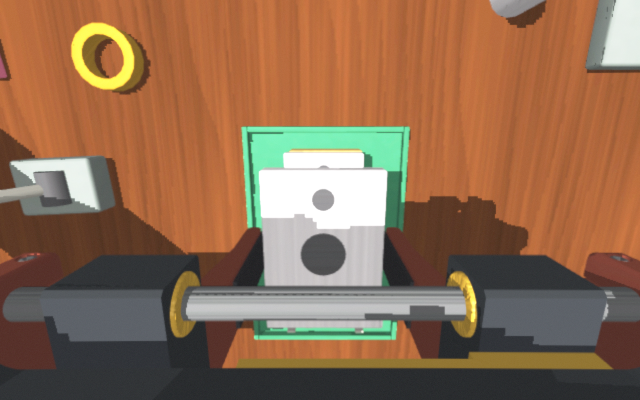

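>>> send_rows(steps=[{"hand": 0, "linear": [0.0015, 0.035, 0.001], "twist": [0, 0, 0]}, {"hand": 0, "linear": [0, 0.035, 0], "twist": [0, 0, 0]}, {"hand": 0, "linear": [0, 0.013, 0], "twist": [0, 0, 0]}, {"hand": 0, "linear": [0, 0.002, 0], "twist": [0, 0, 0]}, {"hand": 0, "linear": [0, 0, 0], "twist": [0, 0, 0]}])

```text
time_s: 32.15
tool_pos: [620.6, -304.1, 55.5]
orientation: [-1.213, 1.203, -1.202]
force: [-0.6, -0.2, -1.7]
gripper_width: 63.3
```

>>> send_rows(steps=[{"hand": 0, "linear": [0, 0.001, 0], "twist": [0, 0, 0]}, {"hand": 0.85, "linear": [0, 0, 0], "twist": [0, 0, 0]}, {"hand": 0.9, "linear": [0, 0, 0], "twist": [0, 0, 0]}, {"hand": 0.9, "linear": [0, -0.03, 0], "twist": [0, 0, 0]}, {"hand": 0.9, "linear": [0, -0.05, 0], "twist": [0, 0, 0]}, {"hand": 0.9, "linear": [0, -0.03, 0], "twist": [0, 0, 0]}, {"hand": 0.9, "linear": [0, 0, 0], "twist": [0, 0, 0]}, {"hand": 0.9, "linear": [0, 0, 0], "twist": [0, 0, 0]}])

```text
time_s: 33.15
tool_pos: [619.7, -304.5, 162.5]
orientation: [-1.214, 1.205, -1.201]
force: [-0.2, -0.3, 0.3]
gripper_width: 79.2
```

```bash
python3 - <<'E'
from h import *
plate((618,-304),z=60,name="s3")
g=grab_frame("top")
for z,r in [(a,b) for a,b in white(g,12,150) if 200<a[0]<345 and 130<a[1]<245]: print(z,r)
plan([530.5,62,130],frame(-6.7),hand=0.9)
E
```

```text
t 33.2 tcp [ 619.43 -304.46  161.94] q [ 0.9   0.73 -0.86  1.44  0.56  1.23 -0.01] F [-0.11 -0.14 -0.09] w 79.4
[[ 0.01 -0.    1.  ]
 [-1.    0.    0.01]
 [-0.   -1.   -0.  ]]
plate cx,cy,long,short,jaw [ 618.48 -303.69   90.57   65.28    0.53]
shift tool x,z mm -0.7721438926910129 -0.9426229395199196 ; jaw yaw now 0.49666269693102544
[271.84 226.18] ((412.2013244628906, 52.435176849365234), (94.25332641601562, 68.19297790527344), 73.78594970703125)
[268.74 189.62] ((531.71142578125, 61.58259201049805), (94.08944702148438, 68.41897583007812), 83.23381805419922)
dist 378.3 ang 7.2 n 7
[{"hand":0.9,"linear":[-0.052,0.005,-0.012],"twist":[0,1,0]},
{"hand":0.9,"linear":[-0.053,0.004,-0.013],"twist":[0.1,1.1,0]},
{"hand":0.9,"linear":[-0.052,0.005,-0.015],"twist":[0,1,0]},
{"hand":0.9,"linear":[-0.051,0.005,-0.015],"twist":[0,1,-0.1]},
{"hand":0.9,"linear":[-0.052,0.004,-0.016],"twist":[0.1,1,0]},
{"hand":0.9,"linear":[-0.051,0.005,-0.016],"twist":[0,1.1,0]},
{"hand":0.9,"linear":[-0.0507,0.0044,-0.0182],"twist":[0,1,0]}]
```

View pics/s3.png

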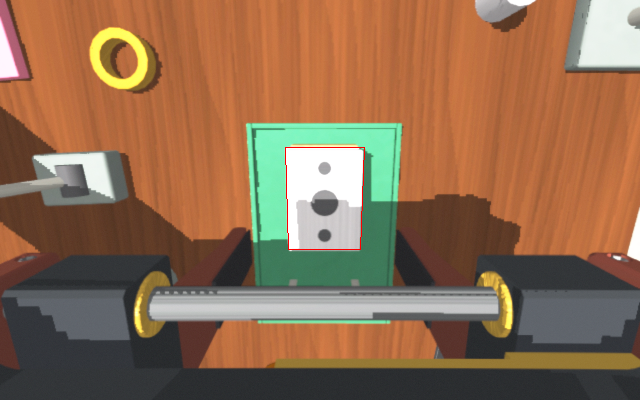

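>>> send_rows(steps=[{"hand": 0.9, "linear": [-0.052, 0.005, -0.012], "twist": [0, 1, 0]}, {"hand": 0.9, "linear": [-0.053, 0.004, -0.013], "twist": [0, 1.1, 0]}, {"hand": 0.9, "linear": [-0.052, 0.005, -0.015], "twist": [0, 1, 0]}, {"hand": 0.9, "linear": [-0.051, 0.005, -0.015], "twist": [0, 1, 0]}, {"hand": 0.9, "linear": [-0.052, 0.004, -0.016], "twist": [0, 1, 0]}, {"hand": 0.9, "linear": [-0.051, 0.005, -0.016], "twist": [0, 1.1, 0]}, {"hand": 0.9, "linear": [-0.051, 0.005, -0.018], "twist": [0, 1, 0]}, {"hand": 0.9, "linear": [0, 0, 0], "twist": [0, 0, 0]}, {"hand": 0.9, "linear": [0, 0, 0], "twist": [0, 0, 0]}])

```text
time_s: 34.38
tool_pos: [531.3, 61.7, 130.2]
orientation: [-1.153, 1.297, -1.293]
force: [0.5, -0.1, 0.4]
gripper_width: 79.0
```

```bash
python3 - <<'E'
from h import *
plate((531,62),name="q4")
E
```

```text
t 34.42 tcp [531.58  60.88 130.22] q [ 0.48  0.53 -0.91  1.87  0.49  0.99 -0.76] F [-0.04  0.13 -0.6 ] w 79.0
[[-0.12 -0.    0.99]
 [-0.99  0.   -0.12]
 [-0.   -1.   -0.  ]]
plate cx,cy,long,short,jaw [531.79  63.03  89.86  64.43  -6.92]
shift tool x,z mm -2.1658064692025274 -0.05041288033664493 ; jaw yaw now -6.777588579360016
```

View pics/q4.png

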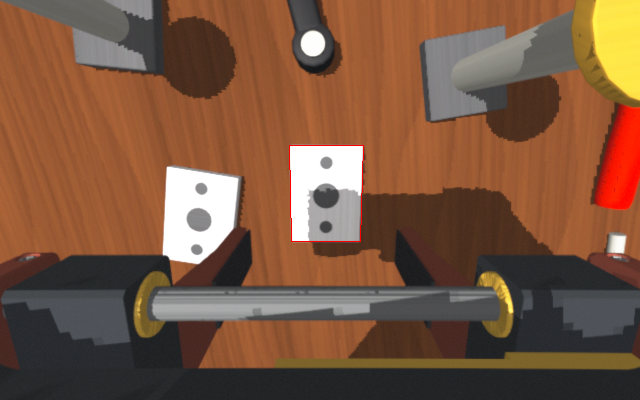

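```bash
python3 - <<'E'
from h import *
f=grab_frame("wrist"); print(p2w(f,[[422,45],[505,28],[507,105],[430,121]],16))
g=grab_frame("top"); print(p2w(g,[[232.8,139.2],[208,235.6]],180))
E
```

```text
[[622.49 176.19  16.  ]
 [687.46 180.48  16.  ]
 [690.73 121.86  16.  ]
 [626.93 116.57  16.  ]]
[[656.9  148.72 180.  ]
 [379.83 218.68 180.  ]]
```

>>> send_rows(steps=[{"hand": 0.9, "linear": [-0.002, 0.045, 0], "twist": [0, 0, 0]}, {"hand": 0.9, "linear": [0, 0.045, 0], "twist": [0, 0, 0]}, {"hand": 0.9, "linear": [0, 0.036, 0], "twist": [0, 0, 0]}, {"hand": 0.9, "linear": [0, 0, 0], "twist": [0, 0, 0]}, {"hand": 0, "linear": [0, 0, 0], "twist": [0, 0, 0]}, {"hand": 0, "linear": [0, 0, 0], "twist": [0, 0, 0]}, {"hand": 0, "linear": [0, 0, 0], "twist": [0, 0, 0]}, {"hand": 0, "linear": [0, 0, 0], "twist": [0, 0, 0]}])

```text
time_s: 35.52
tool_pos: [531.9, 63.9, 5.2]
orientation: [-1.151, 1.296, -1.294]
force: [0.5, -1.5, 2.8]
gripper_width: 63.6
```

```bash
python3 - <<'E'
from h import *
s,M=st(); p=s["tool_pos"]
p,M=plan([p[0],p[1],150],M,hand=0,n=3)
plan([619,-303.5,150],frame(0.5),hand=0,p0=p,M0=M,n=9)
E
```

```text
t 35.52 tcp [531.85  63.9    5.25] q [ 0.36  0.69 -0.77  1.96  0.68  0.78 -0.92] F [ 0.52 -1.5   2.78] w 63.6
[[-0.12 -0.    0.99]
 [-0.99  0.   -0.12]
 [-0.   -1.   -0.  ]]
dist 144.8 ang 0.0 n 3
[{"hand":0,"linear":[0,-0.048,0],"twist":[0,0,0]},
{"hand":0,"linear":[0,-0.049,0],"twist":[0,0,0]},
{"hand":0,"linear":[-0.0001,-0.0478,-0.0001],"twist":[0,0,0]}]
dist 377.6 ang 7.2 n 9
[{"hand":0,"linear":[0.039,0,0.014],"twist":[0,-0.8,0]},
{"hand":0,"linear":[0.04,0,0.014],"twist":[0,-0.8,0]},
{"hand":0,"linear":[0.04,0,0.014],"twist":[0,-0.8,0]},
{"hand":0,"linear":[0.04,0,0.012],"twist":[0,-0.8,0]},
{"hand":0,"linear":[0.04,0,0.012],"twist":[0,-0.8,0]},
{"hand":0,"linear":[0.04,0,0.012],"twist":[0,-0.8,0]},
{"hand":0,"linear":[0.041,0,0.011],"twist":[0,-0.8,0]},
{"hand":0,"linear":[0.04,0,0.011],"twist":[0,-0.8,0]},
{"hand":0,"linear":[0.0411,-0.0004,0.0095],"twist":[0.1,-0.8,-0.1]}]
```

>>> send_rows(steps=[{"hand": 0, "linear": [0, -0.04, 0], "twist": [0, 0, 0]}, {"hand": 0, "linear": [0, -0.055, 0], "twist": [0, 0, 0]}, {"hand": 0, "linear": [0, -0.05, 0], "twist": [0, 0, 0]}, {"hand": 0, "linear": [0.039, 0, 0.014], "twist": [0, -0.8, 0]}, {"hand": 0, "linear": [0.04, 0, 0.014], "twist": [0, -0.8, 0]}, {"hand": 0, "linear": [0.04, 0, 0.014], "twist": [0, -0.8, 0]}, {"hand": 0, "linear": [0.04, 0, 0.012], "twist": [0, -0.8, 0]}, {"hand": 0, "linear": [0.04, 0, 0.012], "twist": [0, -0.8, 0]}, {"hand": 0, "linear": [0.04, 0, 0.012], "twist": [0, -0.8, 0]}, {"hand": 0, "linear": [0.041, 0, 0.011], "twist": [0, -0.8, 0]}, {"hand": 0, "linear": [0.04, 0, 0.011], "twist": [0, -0.8, 0]}, {"hand": 0, "linear": [0.041, 0, 0.01], "twist": [0, -0.8, 0]}])

```text
time_s: 37.02
tool_pos: [619.4, -304.1, 148.7]
orientation: [-1.214, 1.205, -1.2]
force: [0.4, 0.4, -1.5]
gripper_width: 63.6
```

>>> send_rows(steps=[{"hand": 0, "linear": [0, 0, 0], "twist": [0, 0, 0]}, {"hand": 0, "linear": [0, 0, 0], "twist": [0, 0, 0]}])

```text
time_s: 37.28
tool_pos: [619.2, -301.9, 148.6]
orientation: [-1.213, 1.206, -1.199]
force: [-0.6, 0.6, -1.9]
gripper_width: 63.6
```

```bash
python3 - <<'E'
from h import *
f=grab_frame("wrist"); cv2.imwrite("pics/r4.png",f["color"])
s,M=st()
E
```

```text
t 37.33 tcp [ 619.38 -301.34  148.94] q [ 0.9   0.74 -0.85  1.46  0.57  1.21 -0.02] F [ 0.45  0.83 -1.95] w 63.6
[[ 0.01 -0.    1.  ]
 [-1.    0.    0.01]
 [-0.   -1.   -0.  ]]
```

View pics/r4.png

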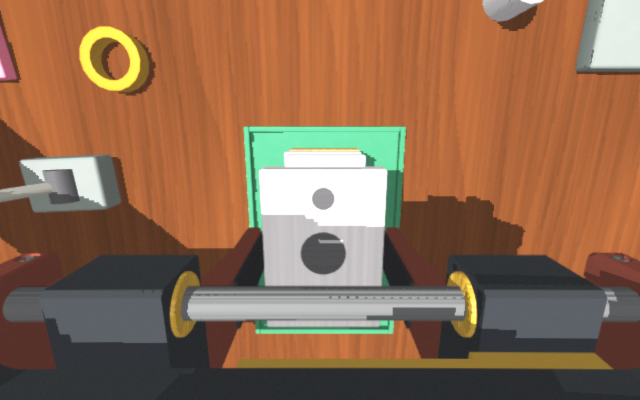

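>>> send_rows(steps=[{"hand": 0, "linear": [0.002, 0.035, 0], "twist": [0, 0, 0]}, {"hand": 0, "linear": [0, 0.033, 0], "twist": [0, 0, 0]}, {"hand": 0, "linear": [0, 0.013, 0], "twist": [0, 0, 0]}, {"hand": 0, "linear": [0, 0.002, 0], "twist": [0, 0, 0]}, {"hand": 0, "linear": [0, 0.001, 0], "twist": [0, 0, 0]}])

```text
time_s: 37.95
tool_pos: [620.2, -304.6, 66.4]
orientation: [-1.213, 1.203, -1.202]
force: [0.1, -0.4, -2.5]
gripper_width: 63.6
```

>>> send_rows(steps=[{"hand": 0, "linear": [0, 0.001, 0], "twist": [0, 0, 0]}, {"hand": 0.85, "linear": [0, 0, 0], "twist": [0, 0, 0]}, {"hand": 0.9, "linear": [0, 0, 0], "twist": [0, 0, 0]}, {"hand": 0.9, "linear": [0, -0.03, 0], "twist": [0, 0, 0]}, {"hand": 0.9, "linear": [0, -0.05, 0], "twist": [0, 0, 0]}, {"hand": 0.9, "linear": [0, -0.03, 0], "twist": [0, 0, 0]}, {"hand": 0.9, "linear": [0, 0, 0], "twist": [0, 0, 0]}, {"hand": 0.9, "linear": [0, 0, 0], "twist": [0, 0, 0]}])

```text
time_s: 38.95
tool_pos: [619.1, -305.2, 173.4]
orientation: [-1.214, 1.205, -1.201]
force: [-0.2, 0.5, -0.2]
gripper_width: 79.0
```

```bash
python3 - <<'E'
from h import *
plate((618,-304),z=72,name="s4")
g=grab_frame("top")
for z,r in [(a,b) for a,b in white(g,12,150) if 200<a[0]<345 and 130<a[1]<245]: print(z,r)
plan([412,52.5,140],frame(-15.8),hand=0.9)
E
```

```text
t 39.0 tcp [ 618.87 -305.11  172.84] q [ 0.91  0.72 -0.86  1.43  0.55  1.25 -0.  ] F [ 0.42  0.   -0.15] w 79.2
[[ 0.01 -0.    1.  ]
 [-1.    0.    0.01]
 [-0.   -1.   -0.  ]]
plate cx,cy,long,short,jaw [ 618.15 -303.32   91.83   64.84    0.51]
shift tool x,z mm -1.7997202100223713 -0.7056824160340134 ; jaw yaw now 0.49835784909304015
[271.87 226.18] ((412.1521911621094, 52.296512603759766), (94.50753784179688, 67.7942123413086), 73.73442077636719)
dist 414.4 ang 16.3 n 7
[{"hand":0.9,"linear":[-0.051,0.005,-0.029],"twist":[0,2.3,0]},
{"hand":0.9,"linear":[-0.05,0.005,-0.031],"twist":[0.1,2.4,0]},
{"hand":0.9,"linear":[-0.049,0.005,-0.033],"twist":[0,2.3,0]},
{"hand":0.9,"linear":[-0.048,0.004,-0.036],"twist":[0,2.3,-0.1]},
{"hand":0.9,"linear":[-0.046,0.005,-0.037],"twist":[0.1,2.3,0]},
{"hand":0.9,"linear":[-0.044,0.005,-0.038],"twist":[0,2.4,0]},
{"hand":0.9,"linear":[-0.0428,0.0045,-0.041],"twist":[0,2.3,0]}]
```

View pics/s4.png

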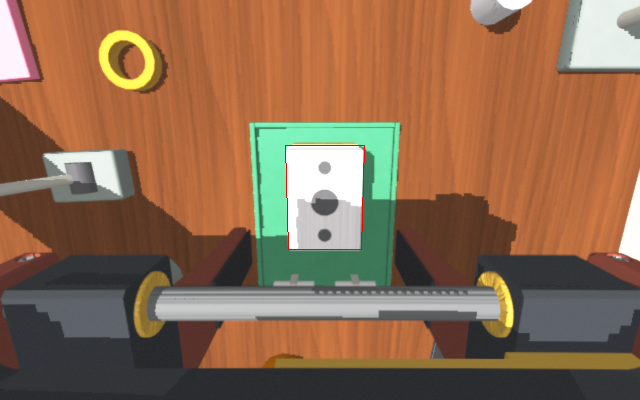

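>>> send_rows(steps=[{"hand": 0.9, "linear": [-0.051, 0.005, -0.029], "twist": [0, 2.3, 0]}, {"hand": 0.9, "linear": [-0.05, 0.005, -0.031], "twist": [0, 2.4, 0]}, {"hand": 0.9, "linear": [-0.049, 0.005, -0.033], "twist": [0, 2.3, 0]}, {"hand": 0.9, "linear": [-0.048, 0.004, -0.036], "twist": [0, 2.3, 0]}, {"hand": 0.9, "linear": [-0.046, 0.005, -0.037], "twist": [0, 2.3, 0]}, {"hand": 0.9, "linear": [-0.044, 0.005, -0.038], "twist": [0, 2.4, 0]}, {"hand": 0.9, "linear": [-0.043, 0.005, -0.041], "twist": [0, 2.3, 0]}, {"hand": 0.9, "linear": [0, 0, 0], "twist": [0, 0, 0]}, {"hand": 0.9, "linear": [0, 0, 0], "twist": [0, 0, 0]}, {"hand": 0.9, "linear": [0, 0, 0], "twist": [0, 0, 0]}])

```text
time_s: 40.3
tool_pos: [413.4, 51.7, 140.8]
orientation: [-1.065, 1.413, -1.408]
force: [0.5, -0.3, -0.3]
gripper_width: 79.4
```

```bash
python3 - <<'E'
from h import *
plate((412,52),name="q5")
E
```

```text
t 40.35 tcp [413.35  51.69 140.76] q [ 0.64  0.31 -1.01  2.12  0.34  0.88 -0.85] F [0.29 0.43 0.53] w 78.9
[[-0.27 -0.    0.96]
 [-0.96  0.   -0.27]
 [-0.   -1.   -0.  ]]
plate cx,cy,long,short,jaw [412.05  53.79  90.51  64.88 -16.2 ]
shift tool x,z mm -1.6628080822569364 -1.8240698295232565 ; jaw yaw now -15.922855990238917
```

View pics/q5.png

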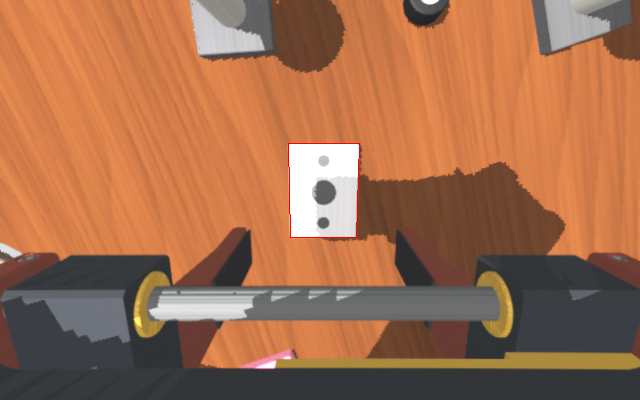

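>>> send_rows(steps=[{"hand": 0.9, "linear": [-0.0015, 0.05, -0.002], "twist": [0, 0, 0]}, {"hand": 0.9, "linear": [0, 0.05, 0], "twist": [0, 0, 0]}, {"hand": 0.9, "linear": [0, 0.036, 0], "twist": [0, 0, 0]}, {"hand": 0.9, "linear": [0, 0, 0], "twist": [0, 0, 0]}, {"hand": 0, "linear": [0, 0, 0], "twist": [0, 0, 0]}, {"hand": 0, "linear": [0, 0, 0], "twist": [0, 0, 0]}, {"hand": 0, "linear": [0, 0, 0], "twist": [0, 0, 0]}, {"hand": 0, "linear": [0, 0, 0], "twist": [0, 0, 0]}])

```text
time_s: 41.35
tool_pos: [411.5, 54.6, 5.5]
orientation: [-1.065, 1.411, -1.409]
force: [0.5, -0.8, 4.1]
gripper_width: 63.5
```

```bash
python3 - <<'E'
from h import *
s,M=st(); p=s["tool_pos"]
p,M=plan([p[0],p[1],162],M,hand=0,n=3)
plan([619,-303.5,162],frame(0.5),hand=0,p0=p,M0=M,n=9)
E
```

```text
t 41.35 tcp [411.52  54.55   5.45] q [ 0.39  0.54 -0.77  2.24  0.67  0.61 -1.17] F [ 0.51 -0.77  4.1 ] w 63.5
[[-0.27 -0.    0.96]
 [-0.96  0.   -0.27]
 [-0.   -1.   -0.  ]]
dist 156.5 ang 0.0 n 3
[{"hand":0,"linear":[0,-0.052,0],"twist":[0,0,0]},
{"hand":0,"linear":[0,-0.052,0],"twist":[0,0,0]},
{"hand":0,"linear":[-0.0001,-0.0525,-0.0002],"twist":[0,0,0]}]
dist 413.8 ang 16.3 n 9
[{"hand":0,"linear":[0.032,0,0.033],"twist":[0,-1.8,0]},
{"hand":0,"linear":[0.033,0,0.032],"twist":[0,-1.8,0]},
{"hand":0,"linear":[0.034,0,0.031],"twist":[0,-1.8,0]},
{"hand":0,"linear":[0.035,0,0.03],"twist":[0,-1.9,0]},
{"hand":0,"linear":[0.036,0,0.029],"twist":[0,-1.8,0]},
{"hand":0,"linear":[0.037,0,0.027],"twist":[0,-1.8,0]},
{"hand":0,"linear":[0.037,0,0.027],"twist":[0,-1.8,0]},
{"hand":0,"linear":[0.039,-0.001,0.025],"twist":[0,-1.8,-0.1]},
{"hand":0,"linear":[0.0389,0.0005,0.0238],"twist":[0,-1.8,0]}]
```

>>> send_rows(steps=[{"hand": 0, "linear": [0, -0.045, 0], "twist": [0, 0, 0]}, {"hand": 0, "linear": [0, -0.055, 0], "twist": [0, 0, 0]}, {"hand": 0, "linear": [0, -0.056, 0], "twist": [0, 0, 0]}, {"hand": 0, "linear": [0.032, 0, 0.033], "twist": [0, -1.8, 0]}, {"hand": 0, "linear": [0.033, 0, 0.032], "twist": [0, -1.8, 0]}, {"hand": 0, "linear": [0.034, 0, 0.031], "twist": [0, -1.8, 0]}, {"hand": 0, "linear": [0.035, 0, 0.03], "twist": [0, -1.9, 0]}, {"hand": 0, "linear": [0.036, 0, 0.029], "twist": [0, -1.8, 0]}, {"hand": 0, "linear": [0.037, 0, 0.027], "twist": [0, -1.8, 0]}, {"hand": 0, "linear": [0.037, 0, 0.027], "twist": [0, -1.8, 0]}, {"hand": 0, "linear": [0.039, 0, 0.025], "twist": [0, -1.8, 0]}, {"hand": 0, "linear": [0.039, 0, 0.024], "twist": [0, -1.8, 0]}])

```text
time_s: 42.85
tool_pos: [619.4, -304.7, 159.7]
orientation: [-1.214, 1.205, -1.2]
force: [1.3, 0.5, -1.5]
gripper_width: 63.7
```

>>> send_rows(steps=[{"hand": 0, "linear": [0, 0, 0], "twist": [0, 0, 0]}, {"hand": 0, "linear": [0, 0, 0], "twist": [0, 0, 0]}])

```text
time_s: 43.1
tool_pos: [618.8, -302.2, 159.5]
orientation: [-1.213, 1.206, -1.199]
force: [0.8, 0.0, -2.4]
gripper_width: 63.7
```

```bash
python3 - <<'E'
from h import *
f=grab_frame("wrist"); cv2.imwrite("pics/r5.png",f["color"])
s,M=st()
print("yaw",np.degrees(np.arctan2(M[1,2],M[0,2])))
E
```

```text
t 43.15 tcp [ 618.92 -301.77  159.95] q [ 0.91  0.73 -0.87  1.45  0.57  1.23 -0.02] F [-0.79  0.27 -1.63] w 63.2
[[ 0.01 -0.    1.  ]
 [-1.    0.    0.01]
 [-0.   -1.   -0.  ]]
yaw 0.5750831607388811
```

View pics/r5.png

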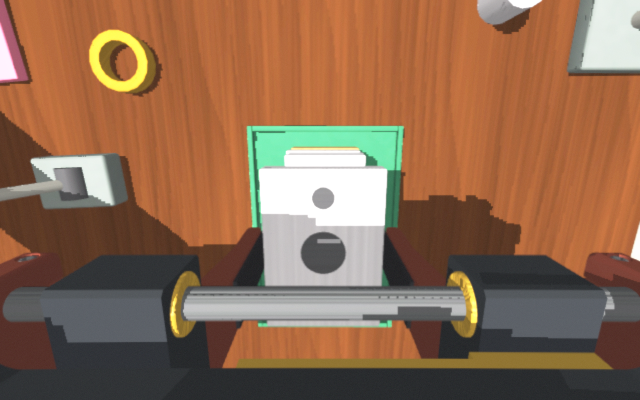

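>>> send_rows(steps=[{"hand": 0, "linear": [0.002, 0.035, 0], "twist": [0, 0, 0]}, {"hand": 0, "linear": [0, 0.032, 0], "twist": [0, 0, 0]}, {"hand": 0, "linear": [0, 0.013, 0], "twist": [0, 0, 0]}, {"hand": 0, "linear": [0, 0.002, 0], "twist": [0, 0, 0]}, {"hand": 0, "linear": [0, 0.001, 0], "twist": [0, 0, 0]}])

```text
time_s: 43.78
tool_pos: [619.9, -304.9, 78.4]
orientation: [-1.213, 1.203, -1.202]
force: [0.4, -0.6, -1.6]
gripper_width: 63.9
```

>>> send_rows(steps=[{"hand": 0, "linear": [0, 0.001, 0], "twist": [0, 0, 0]}, {"hand": 0.85, "linear": [0, 0, 0], "twist": [0, 0, 0]}, {"hand": 0.9, "linear": [0, 0, 0], "twist": [0, 0, 0]}, {"hand": 0.9, "linear": [0, -0.03, 0], "twist": [0, 0, 0]}, {"hand": 0.9, "linear": [0, -0.05, 0], "twist": [0, 0, 0]}, {"hand": 0.9, "linear": [0, -0.05, 0], "twist": [0, 0, 0]}, {"hand": 0.9, "linear": [0, 0, 0], "twist": [0, 0, 0]}, {"hand": 0.9, "linear": [0, 0, 0], "twist": [0, 0, 0]}])

```text
time_s: 44.78
tool_pos: [619.1, -305.5, 205.7]
orientation: [-1.214, 1.205, -1.201]
force: [-0.0, -0.4, -0.5]
gripper_width: 78.8
```

```bash
python3 - <<'E'
from h import *
plate((618,-304),z=84,name="s5")
g=grab_frame("top"); cv2.imwrite("pics/t5.png",cv2.resize(g["color"][90:290,130:450],None,fx=2.5,fy=2.5,interpolation=cv2.INTER_CUBIC))
g=grab_frame("scene"); cv2.imwrite("pics/t6.png",cv2.resize(g["color"][120:340,150:490],None,fx=2.3,fy=2.3,interpolation=cv2.INTER_CUBIC))
E
```

```text
t 44.83 tcp [ 618.73 -305.48  204.89] q [ 0.92  0.7  -0.89  1.39  0.54  1.31  0.01] F [ 0.22 -0.6   0.07] w 79.1
[[ 0.01 -0.    1.  ]
 [-1.    0.    0.01]
 [-0.   -1.   -0.  ]]
plate cx,cy,long,short,jaw [ 617.88 -303.72   92.45   64.78    0.51]
shift tool x,z mm -1.76362969276631 -0.8318271079685785 ; jaw yaw now 0.4938901021989217
```

View pics/s5.png

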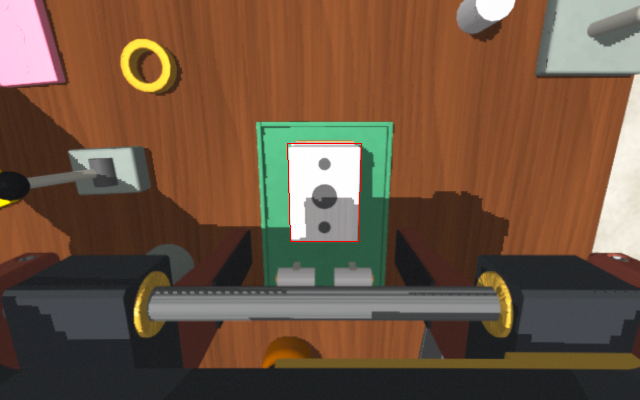

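View pics/t6.png

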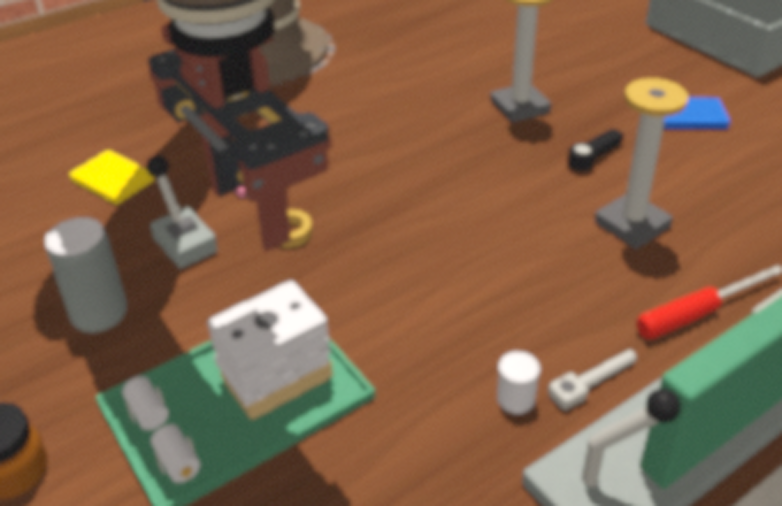

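```bash
python3 - <<'E'
from h import *
plan([360,-330,210],frame(0),hand=0,n=6)
E
```

```text
dist 259.9 ang 0.6 n 6
[{"hand":0,"linear":[0.004,-0.001,-0.043],"twist":[0,0.1,0]},
{"hand":0,"linear":[0.004,-0.001,-0.043],"twist":[0.1,0.1,0]},
{"hand":0,"linear":[0.003,0,-0.043],"twist":[0,0,-0.1]},
{"hand":0,"linear":[0.004,-0.001,-0.044],"twist":[0,0.1,0]},
{"hand":0,"linear":[0.004,-0.001,-0.043],"twist":[0.1,0.1,0]},
{"hand":0,"linear":[0.0043,-0.0009,-0.0428],"twist":[0,0.1,0]}]
```

>>> send_rows(steps=[{"hand": 0, "linear": [0.004, -0.001, -0.043], "twist": [0, 0.1, 0]}, {"hand": 0, "linear": [0.004, -0.001, -0.043], "twist": [0, 0.1, 0]}, {"hand": 0, "linear": [0.003, 0, -0.043], "twist": [0, 0.1, 0]}, {"hand": 0, "linear": [0.004, -0.001, -0.044], "twist": [0, 0.1, 0]}, {"hand": 0, "linear": [0.004, -0.001, -0.043], "twist": [0, 0.1, 0]}, {"hand": 0, "linear": [0.004, -0.001, -0.043], "twist": [0, 0.1, 0]}, {"hand": 0, "linear": [0, 0, 0], "twist": [0, 0, 0]}, {"hand": 0, "linear": [0, 0, 0], "twist": [0, 0, 0]}])

```text
time_s: 45.92
tool_pos: [360.9, -329.5, 211.4]
orientation: [-1.208, 1.213, -1.209]
force: [0.3, -0.2, 0.6]
gripper_width: 3.0
```

```bash
python3 - <<'E'
from h import *
f=grab_frame("wrist"); cv2.imwrite("pics/u.png",f["color"])
s,M=st()
for n in ["lever_tip","lever_base"]:
    for c,p in find(f,n): print(n,c,p,w2p(f,p))
E
```

```text
t 45.98 tcp [ 361.45 -329.19  211.4 ] q [ 1.49  0.37 -1.05  1.88  0.36  1.1   0.3 ] F [-0.33 -0.34 -0.12] w 1.1
[[-0. -0.  1.]
 [-1.  0. -0.]
 [-0. -1. -0.]]
lever_tip 0.63 [ 343.13 -290.13  101.8 ] [[304.49 154.32]]
lever_base 0.55 [ 376.47 -291.46   23.07] [[339.05 148.06]]
```

View pics/u.png

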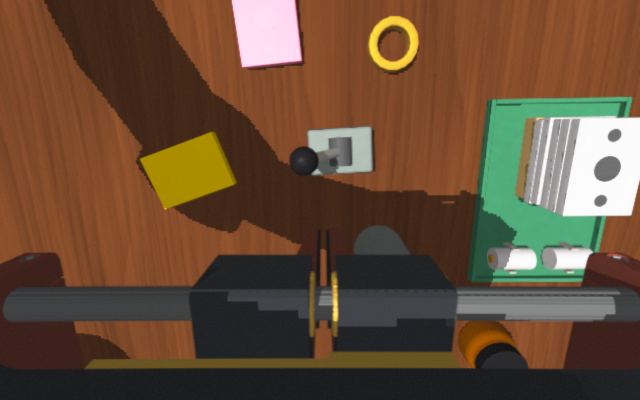

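```bash
python3 - <<'E'
from h import *
f=grab_frame("wrist")
print(p2w(f,[[304,160.5]],92)); c=p2w(f,[[308,130.5],[372,127],[373,172.5],[309,176]],25); print(c,c.mean(0))
s,M=st()
plan([300,-291,150],frame(3),hand=0)
E
```

```text
[[ 342.9  -295.91   92.  ]]
[[ 343.62 -271.84   25.  ]
 [ 412.31 -268.15   25.  ]
 [ 415.35 -317.36   25.  ]
 [ 344.18 -321.33   25.  ]] [ 378.87 -294.67   25.  ]
t 46.12 tcp [ 361.69 -328.85  211.37] q [ 1.49  0.37 -1.05  1.88  0.36  1.1   0.3 ] F [-0.22 -0.85  0.04] w 0.2
[[ 0. -0.  1.]
 [-1.  0.  0.]
 [-0. -1. -0.]]
dist 94.9 ang 3.0 n 2
[{"hand":0,"linear":[-0.019,0.031,-0.031],"twist":[0,-1.5,-0.1]},
{"hand":0,"linear":[-0.0196,0.0305,-0.0301],"twist":[0.1,-1.5,0]}]
```

>>> send_rows(steps=[{"hand": 0, "linear": [-0.016, 0.02, -0.033], "twist": [0, -1.5, 0]}, {"hand": 0, "linear": [-0.016, 0.02, -0.035], "twist": [0, -1.5, 0]}, {"hand": 0, "linear": [0, 0.045, 0], "twist": [0, 0, 0]}, {"hand": 0, "linear": [0, 0.045, 0], "twist": [0, 0, 0]}, {"hand": 0, "linear": [0, 0, 0], "twist": [0, 0, 0]}, {"hand": 0, "linear": [0, 0, 0], "twist": [0, 0, 0]}])

```text
time_s: 46.88
tool_pos: [293.4, -297.9, 82.8]
orientation: [-1.233, 1.172, -1.169]
force: [0.2, 0.4, 0.8]
gripper_width: 0.6
```

```bash
python3 - <<'E'
from h import *
f=grab_frame("wrist"); cv2.imwrite("pics/v.png",f["color"])
s,M=st()
E
```

```text
t 46.92 tcp [ 293.45 -298.35   83.12] q [ 1.49  0.43 -0.97  2.17  0.51  0.78  0.24] F [-0.49  0.72  0.59] w 0.5
[[ 0.05 -0.    1.  ]
 [-1.    0.    0.05]
 [-0.   -1.   -0.  ]]
```

View pics/v.png

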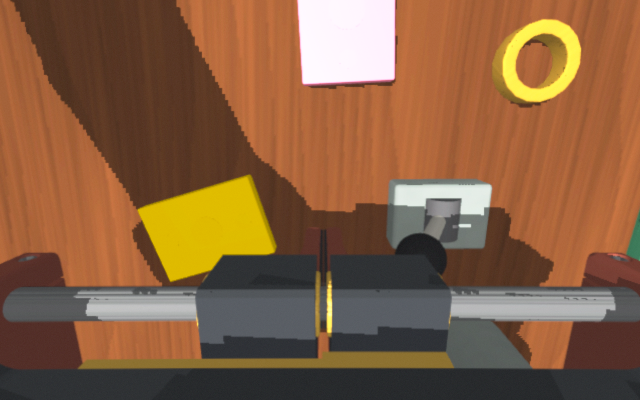

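>>> send_rows(steps=[{"hand": 0, "linear": [0, 0, 0.015], "twist": [0, 0, 0]}, {"hand": 0, "linear": [0, 0, 0.015], "twist": [0, 0, 0]}, {"hand": 0, "linear": [0, 0, 0.015], "twist": [0, 0, 0]}, {"hand": 0, "linear": [0, 0, 0.015], "twist": [0, 0, 0]}, {"hand": 0, "linear": [0, 0, 0.015], "twist": [0, 0, 0]}, {"hand": 0, "linear": [0, 0, 0.01], "twist": [0, 0, 0]}, {"hand": 0, "linear": [0, 0, 0.007], "twist": [0, 0, 0]}, {"hand": 0, "linear": [0, 0, 0], "twist": [0, 0, 0]}, {"hand": 0, "linear": [0, 0, 0], "twist": [0, 0, 0]}])

```text
time_s: 48.05
tool_pos: [383.7, -293.4, 81.5]
orientation: [-1.233, 1.174, -1.17]
force: [0.1, 0.3, -0.3]
gripper_width: 0.3
```

```bash
python3 - <<'E'
from h import *
f=grab_frame("wrist"); cv2.imwrite("pics/w.png",f["color"])
s,M=st()
f=grab_frame("scene"); cv2.imwrite("pics/w2.png",cv2.resize(f["color"][120:300,120:360],None,fx=3,fy=3,interpolation=cv2.INTER_CUBIC))
E
```

```text
t 48.1 tcp [ 383.6  -293.49   81.55] q [ 1.28  0.53 -0.92  2.03  0.56  0.86  0.09] F [0.26 0.38 0.71] w 0.6
[[ 0.05 -0.    1.  ]
 [-1.    0.    0.05]
 [-0.   -1.   -0.  ]]
```

View pics/w.png

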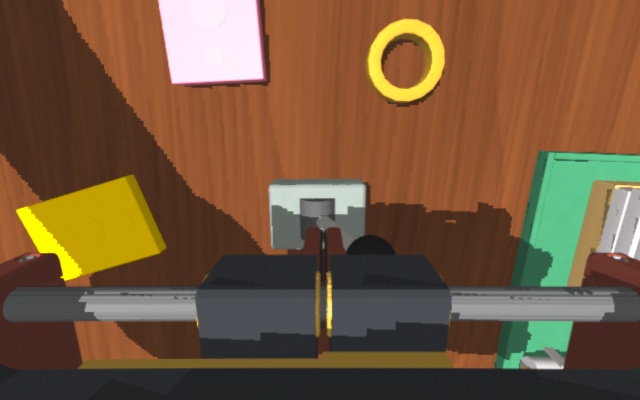

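View pics/w2.png

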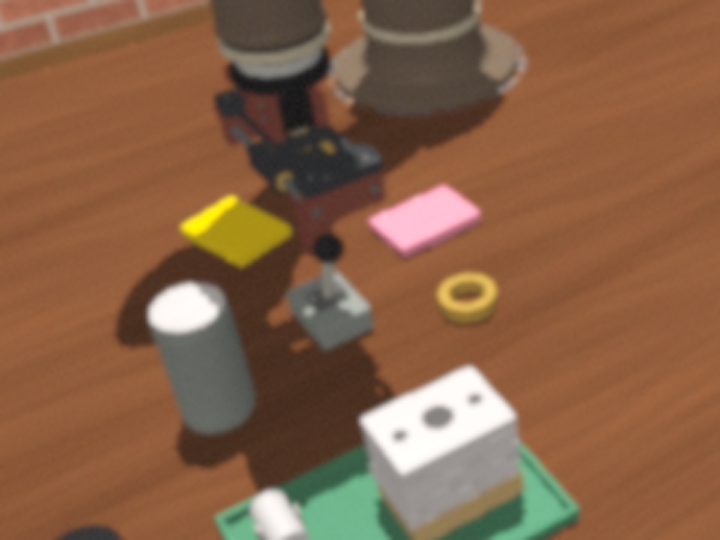

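>>> send_rows(steps=[{"hand": 0, "linear": [0, 0, 0.005], "twist": [0, 0, 0]}, {"hand": 0, "linear": [0, 0, 0.004], "twist": [0, 0, 0]}, {"hand": 0, "linear": [0, 0, 0.003], "twist": [0, 0, 0]}, {"hand": 0, "linear": [0, 0, 0], "twist": [0, 0, 0]}])

```text
time_s: 48.65
tool_pos: [395.7, -292.8, 81.4]
orientation: [-1.233, 1.174, -1.169]
force: [-1.5, -0.6, 0.3]
gripper_width: 0.3
```

```bash
python3 - <<'E'
from h import *
f=grab_frame("wrist"); cv2.imwrite("pics/x.png",f["color"])
s,M=st()
E
```

```text
t 48.7 tcp [ 395.7  -292.79   81.42] q [ 1.25  0.54 -0.91  2.01  0.56  0.87  0.07] F [-2.57 -0.4  -0.94] w 0.2
[[ 0.05 -0.    1.  ]
 [-1.    0.    0.05]
 [-0.   -1.   -0.  ]]
```

View pics/x.png

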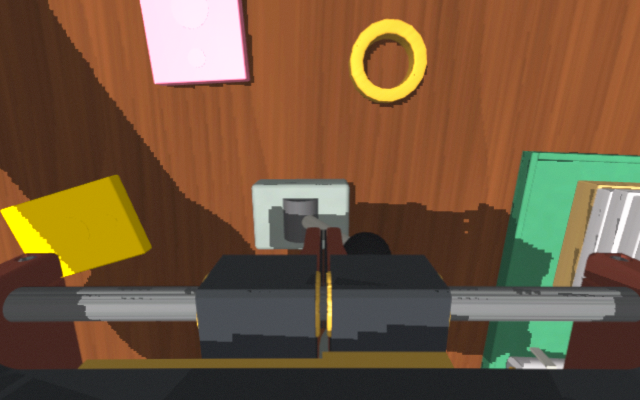

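>>> send_rows(steps=[{"hand": 0, "linear": [0, 0, 0.004], "twist": [0, 0, 0]}, {"hand": 0, "linear": [0, 0, 0.002], "twist": [0, 0, 0]}, {"hand": 0, "linear": [0, 0, 0], "twist": [0, 0, 0]}])

```text
time_s: 49.08
tool_pos: [396.2, -292.9, 80.8]
orientation: [-1.24, 1.183, -1.166]
force: [-17.8, 0.7, 13.2]
gripper_width: 0.7
```

The end stop is reached (18 N against the tool). Backing off and checking.

>>> send_rows(steps=[{"hand": 0, "linear": [0, 0, -0.01], "twist": [0, 0, 0]}, {"hand": 0, "linear": [0, 0, -0.02], "twist": [0, 0, 0]}, {"hand": 0, "linear": [0, 0, -0.03], "twist": [0, 0, 0]}, {"hand": 0, "linear": [0, -0.05, -0.03], "twist": [0, 0, 0]}, {"hand": 0, "linear": [0, -0.06, 0], "twist": [0, 0, 0]}, {"hand": 0, "linear": [0, -0.06, 0], "twist": [0, 0, 0]}, {"hand": 0, "linear": [0.03, 0, 0.03], "twist": [0, 0, 0]}, {"hand": 0, "linear": [0, 0, 0], "twist": [0, 0, 0]}, {"hand": 0, "linear": [0, 0, 0], "twist": [0, 0, 0]}])

```text
time_s: 50.2
tool_pos: [343.8, -324.7, 251.0]
orientation: [-1.232, 1.173, -1.168]
force: [0.8, 0.7, 0.2]
gripper_width: 0.5
```

```bash
python3 - <<'E'
from h import *
f=grab_frame("wrist"); cv2.imwrite("pics/y.png",f["color"]); s,M=st()
for n in ["lever_tip","lever_base"]:
    for c,p in find(f,n): print(n,c,p,w2p(f,p))
f=grab_frame("scene"); cv2.imwrite("pics/y2.png",f["color"])
f=grab_frame("top"); cv2.imwrite("pics/y3.png",cv2.resize(f["color"][90:290,130:450],None,fx=2.5,fy=2.5,interpolation=cv2.INTER_CUBIC))
E
```

```text
t 50.25 tcp [ 343.57 -324.61  250.92] q [ 1.61  0.31 -1.14  1.86  0.3   1.17  0.42] F [-0.57 -0.13  0.  ] w 0.7
[[ 0.05 -0.    1.  ]
 [-1.    0.    0.05]
 [-0.   -1.   -0.  ]]
lever_tip 0.84 [ 407.02 -288.29   99.85] [[391.04 156.68]]
lever_base 0.76 [ 390.02 -290.14   21.21] [[363.78 150.46]]
lever_base 0.7 [ 560.33 -539.36   52.02] [[478.98 348.31]]
lever_base 0.63 [ 408.9  -287.92   98.85] [[392.76 156.3 ]]
```

View pics/y.png

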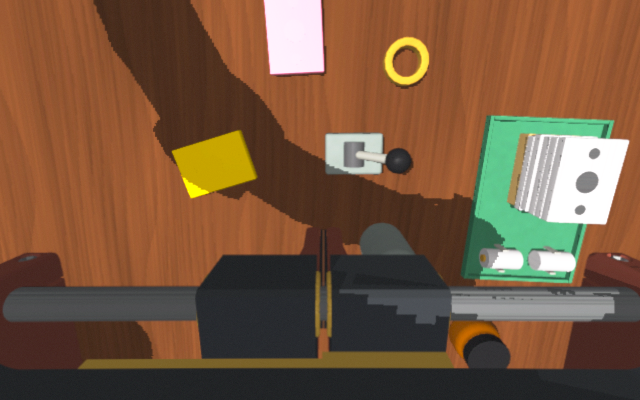

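View pics/y2.png

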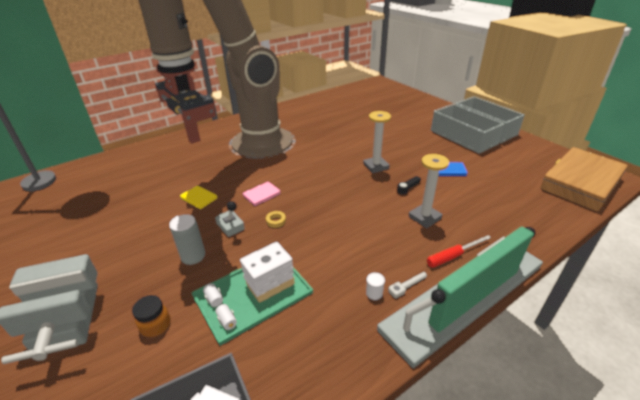

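View pics/y3.png

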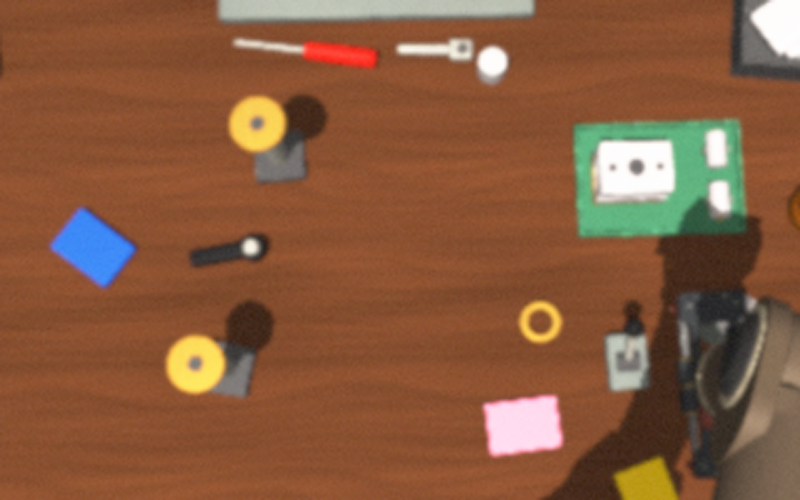

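```bash
python3 - <<'E'
from h import *
f=grab_frame("wrist"); k=p2w(f,[[398.5,160.5]],92)[0]; c=p2w(f,[[325.5,134],[381.5,133],[383,172.5],[327,174]],25); print(k,c.mean(0),"dx",k-c.mean(0), c)
g=grab_frame("top"); a=p2w(g,[[232.8,139.2],[208,235.6]],180); print(a)
s=grab_frame("scene"); im=s["color"].copy()
for h,im,fr in ((1,s["color"].copy(),s),(2,g["color"].copy(),g)):
    for q in a:
        for z in (0,180): 
            u=w2p(fr,[[q[0],q[1],z]])[0]; cv2.circle(im,tuple(u.round().astype(int)),1,(255,0,255),-1)
    cr=im[100:240,340:480] if h==1 else im[120:260,190:270]
    cv2.imwrite("pics/z%d.png"%h,cv2.resize(cr,None,fx=4,fy=4,interpolation=cv2.INTER_CUBIC))
E
```

```text
[ 416.39 -293.25   92.  ] [ 377.86 -295.13   25.  ] dx [38.53  1.88 67.  ] [[ 341.57 -273.46   25.  ]
 [ 408.65 -268.82   25.  ]
 [ 415.18 -316.37   25.  ]
 [ 346.05 -321.85   25.  ]]
[[656.9  148.72 180.  ]
 [379.83 218.68 180.  ]]
```

View pics/z1.png

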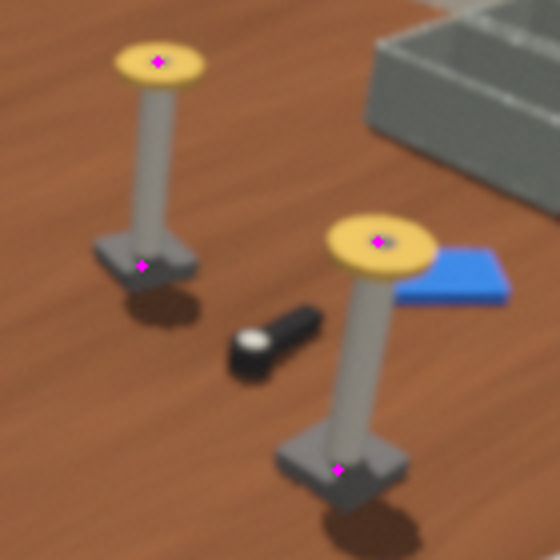

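```bash
python3 - <<'E'
from h import *
print(finish_job()); print(get_state()["time_s"])
E
```

```text
the job is handed in; nothing more can be done
None
the job is handed in; nothing more can be done
```

The plates are stacked, both pillars stand and the ready lever is thrown over. I handed the job in at about 50 s of the 210 s; no verdict was reported.

- **Pillars:** I tipped each up over the edge of its foot, gripping the shaft. The collars lie straight above the feet in the scene picture. The mid-points moved about 147 mm and 117 mm by my estimate, within the 200 mm limit. For the first pillar the arm reached a joint limit at about 41° of tilt. I finished that one by letting the shaft turn in the jaws and releasing it near upright, where it settled on its foot.
- **Plates:** All five white plates are piled on the block. Each was measured after placing and lay within about 2 mm and 1° of the block. One plate had been knocked about 35 mm aside early in the run, so I located it afresh before picking it up. The blue, pink and yellow look-alikes were left alone.
- **Lever:** Thrown last, up to its end stop, where the push met about 18 N. The knob measured 38.5 mm past the middle of the housing; about 38 mm is fully over.
- **Last pictures:** The bystanders look unmoved, though I judged that by eye rather than measuring them. The arm was clear of everything.
- **Disagreement between cameras:** The scene and top cameras differed by up to about 10 mm on plate positions, so I measured every grasp and placement with the wrist camera.

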